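# Clear the drill-table slot and build the sprocket stack on its arbor

### The job

Set the drill table up for drilling the sprockets: first push the blue-knobbed scraper all the way along the T-slot and leave it there, so that the brass scrap drops out of the open end. Then seat the green arbor with its key fully down in the slot, between the two yellow lines. Last, put the sprockets over its post flat and collar up, gold first, then red, then silver on top, and let everything go.

Things in the scene. Friction and masses are not known exactly. Their poses are not given: they have to be found in the camera images.
- plate: Fixed steel plate, red edges, 260 mm (x) by 120 mm, top 30 mm above the bench. A T-slot runs along its centre line (x), closed at -x, open at +x; mouth 24 mm wide, 10 mm deep, then 32 mm wide; floor 12 mm above the bench. A red chip tray (floor 3 mm, rim 11 mm) spans x 131 to 206 mm beyond the open end. Origin: centre of the underside, on the bench; x towards the open end, z up.
- mark (a point): Seat for the arbor: point on the slot's centre line level with the plate's top (30 mm up), midway between two yellow lines painted across the plate 90 mm apart; at x = -30 mm, y = 0 of the plate, same axes.
- scraper (a joint): Slide of the blue-knobbed scraper, captive in the slot, towards the open end (m): 0 at the closed end, 0.192 at its stop; starts at 0 to 0.03. Friction about 2 N, stays where left. Its blade's front is 35 mm ahead of the knob's axis, and at the stop 7 mm past the plate's end. Near the closed end it stands where the arbor must go.
- scraper_knob (a point): Centre of the top of the scraper's upright blue knob, a cylinder 22 mm across and 40 mm high; top 74.5 mm above the bench, lower end on a 36 by 34 mm blue shoe with its top 34.5 mm above the bench. Its axis is at x = -90 mm + joint value, y = 0 of the plate.
- scrap: Brass slug lodged in the slot ahead of the scraper's blade, 17 mm across and 12 mm high, standing on the slot's floor. Origin: centre of its underside.
- arbor: Loose, standing on its key: key 44 (x) by 18 (y) by 10 mm deep, on it a green base 66 (x) by 48 by 10 mm, on that a bright round post 22 mm across, 57 mm high, last 7 mm coned to 12 mm. Total height 77 mm. Origin: centre of the key's underside; x along key and base, z up. Seated: key in the slot, base on the plate, origin 20 mm and base top 40 mm above the bench; a half turn does not matter.
- sprocket_large: Gold (brass) chain sprocket, 90 mm across the teeth, loose, lying flat with its collar up: a toothed disc 5 mm thick with a round collar of the same colour on top, 40 mm across and 11 mm high (total height 16 mm), and a 28 mm hole through both. Goes on first, onto the base. Take it by the collar. Origin: on the axis, at the underside of the disc; z up.
- sprocket_middle: Red chain sprocket, 72 mm across the teeth, loose, lying flat with its collar up: a toothed disc 5 mm thick with a round collar of the same colour on top, 40 mm across and 11 mm high (total height 16 mm), and a 28 mm hole through both. Goes on second, on the large one's collar. Take it by the collar. Origin: on the axis, at the underside of the disc; z up.
- sprocket_small: Silver (aluminium) chain sprocket, 56 mm across the teeth, loose, lying flat with its collar up: a toothed disc 5 mm thick with a round collar of the same colour on top, 40 mm across and 11 mm high (total height 16 mm), and a 28 mm hole through both. Goes on last, on the middle one's collar. Take it by the collar. Origin: on the axis, at the underside of the disc; z up.
Not all that is in view belongs to the job. What is shaped like the sprocket_small but purple is not meant.

How it is judged:
On the way, in this order (a step that is already met when the one before it is completed fails the run):
1. the scraper is pushed to the open end and the scrap has dropped out there (value of joint scraper above 0.178 m and x of scrap in the frame of plate above 0.132 m and height (world z) of scrap below 0.022 m), for 0.2 s.
2. the arbor is seated in the slot between the yellow lines and let go (x of arbor in the frame of mark between -0.012 and 0.012 m and y of arbor in the frame of plate between -0.006 and 0.006 m and z of arbor in the frame of plate between 0.016 and 0.024 m and angle between the x axis of arbor and the x axis of plate, either way round below 0.2 rad and angle between arbor's own z axis and vertical below 0.08 rad and contact force between the fingers and arbor below 0.3 N), for 0.2 s.
3. large gold sprocket rests on the arbor's base, over the post, let go (x of arbor in the frame of mark between -0.012 and 0.012 m and y of arbor in the frame of plate between -0.006 and 0.006 m and z of arbor in the frame of plate between 0.016 and 0.024 m and angle between the x axis of arbor and the x axis of plate, either way round below 0.2 rad and angle between arbor's own z axis and vertical below 0.08 rad and horizontal distance between sprocket_large and arbor below 0.006 m and z of sprocket_large in the frame of arbor between 0.016 and 0.024 m and angle between sprocket_large's own z axis and vertical below 0.1 rad and contact force between the fingers and sprocket_large below 0.3 N), for 0.2 s.
4. middle red sprocket rests on the large one, over the post, let go (x of arbor in the frame of mark between -0.012 and 0.012 m and y of arbor in the frame of plate between -0.006 and 0.006 m and z of arbor in the frame of plate between 0.016 and 0.024 m and angle between the x axis of arbor and the x axis of plate, either way round below 0.2 rad and angle between arbor's own z axis and vertical below 0.08 rad and horizontal distance between sprocket_middle and arbor below 0.006 m and z of sprocket_middle in the frame of arbor between 0.032 and 0.04 m and angle between sprocket_middle's own z axis and vertical below 0.1 rad and contact force between the fingers and sprocket_middle below 0.3 N), for 0.2 s.
5. small silver sprocket rests on the middle one, over the post, let go (x of arbor in the frame of mark between -0.012 and 0.012 m and y of arbor in the frame of plate between -0.006 and 0.006 m and z of arbor in the frame of plate between 0.016 and 0.024 m and angle between the x axis of arbor and the x axis of plate, either way round below 0.2 rad and angle between arbor's own z axis and vertical below 0.08 rad and horizontal distance between sprocket_small and arbor below 0.006 m and z of sprocket_small in the frame of arbor between 0.048 and 0.056 m and angle between sprocket_small's own z axis and vertical below 0.1 rad and contact force between the fingers and sprocket_small below 0.3 N), for 0.2 s.
At the end, for the whole second after the job is handed in: Scraper over 0.178 m, scrap over 132 mm along from the plate centre and under 22 mm high; arbor key seated (12 mm along, 6 mm across, 4 mm height, 0.2 rad); gold, red, silver on its post in order, collar up, within 6 mm of axis, 4 mm of height, 0.1 rad; all released, at rest (all of step 1 and x of arbor in the frame of mark between -0.012 and 0.012 m and y of arbor in the frame of plate between -0.006 and 0.006 m and z of arbor in the frame of plate between 0.016 and 0.024 m and angle between the x axis of arbor and the x axis of plate, either way round below 0.2 rad and angle between arbor's own z axis and vertical below 0.08 rad and horizontal distance between each of sprocket_large, sprocket_middle, sprocket_small and arbor below 0.006 m and z of sprocket_large in the frame of arbor between 0.016 and 0.024 m and angle between each of sprocket_large, sprocket_middle, sprocket_small's own z axis and vertical below 0.1 rad and z of sprocket_middle in the frame of arbor between 0.032 and 0.04 m and z of sprocket_small in the frame of arbor between 0.048 and 0.056 m and linear speed of each of arbor, sprocket_large, sprocket_middle, sprocket_small, scrap below 0.02 m/s); the robot touches nothing.
It also fails if it takes over 120 s, if anything falls off the work surface, if the arm or the gripper's body presses on something with over 40 N, if the wrist force passes 120 N, or if a joint passes its speed limit or range.

### The arm

A 6-joint arm with a two-finger parallel gripper is mounted at the origin on the work surface. World frame = base frame: x ahead of the robot, y to its left, z up, the work surface at z = 0. Lengths are in m, angles in rad, forces in N, time in s.
With the tool pointing down it reaches from about 0.375 to 0.9 m from the base axis. Payload 3.1 kg.
Tool frame: the origin (TCP) lies between the finger pads; the fingertips stand robot.tip_extent ahead of it and the grasp point (between the pads) lies 3 mm ahead of it (robot.tip_extent is the distance from the TCP to the fingertips, in m); z points along the fingers, x is the direction in which the jaws open and shut, and the axes are right-handed (so a half turn about z gives the same grasp; the last joint's range is limited). The gripper opens to 87 mm and grips with 3 to 60 N. Pads are 19 mm wide; open, the fingers measure 117 mm over their backs; the gripper's body (75 mm by 190 mm) begins 51 mm behind the grasp point.
Start: joints at [1.169, 0.527, 1.433, -0, 1.181, -0.178], TCP at [0.139, 0.609, 0.215] pointing down, gripper open.
Joint ranges: [-3.08, 3.08], [-0.75, 2.2], [0.22, 2.44], [-1.43, 4.57], [0, 2.65], [-2.85, 2.85]. Speed limits (rad/s): [2.79, 2.79, 3.14, 3.14, 3.14, 3.14].

### API

Orientations are given as a unit quaternion [x, y, z, w].
In Python, from rig import robot, cams gives the robot as it stands.
- The arm moves only by the tool carry_out, never from a script. Its argument "steps" is a list of rows, each a list of 3 entries, a list of its own where there are three numbers: the shift along the world's x, y, z in cm, then the turn about the world's z in degrees, then the closure, from 0 (fully open) to 1 (shut). In form: [[[dx, dy, dz], spin, fingers], ...]. A call has 1 to 10 rows; each row shifts and turns the pose as measured when the row begins; what a row does not reach is not made up. A row lasts 1/10 s, in which the tool goes at most 50 mm and 8.59 degrees, less where a joint would pass 70% of its speed; a pose out of reach is approached as far as the arm can. A call with a gripper value outside its range is refused whole. The fingers move at their own pace and stop on an object; "squeeze" is the grip in N (left out, the last holds). Time passes only in rows, so rows that do not move let the fingers close. It gives the time, the measured TCP pose, the force and the opening at its end, in the units of the state.
- robot.get_obs(): the state, without advancing time (a new reading comes with each control period).
- cams.camera(name): name is "scene" or "top" or "wrist"; returns a dict with "pixels" (480x640x3 uint8, red, green, blue), "fx", "fy", "cx", "cy" (pixels), "eye" and "rotation" of the camera in the world. Camera axes: x right, y up, looking along -z (the intrinsics and any distortion apply to the point x, -y, -z); pixel columns grow to the right and rows downward; lengths in m; the calibration is good to about 2 mm. A picture is of the moment at which its call begins. There is no depth.
- robot.hand_in(): hands the job in, once; it reports no verdict.
The state is a dict: "time": time; "q": joint angles; "joint_velocities": joint speeds; "joint_torque": joint torques, N m; "position": TCP position; "tool_rot": TCP orientation; "ft_force": force on the tool from outside, world axes, zero at the start; "moment": the same for the moment, N m; "grip_width": finger opening in m.
Only numpy, scipy, OpenCV 4.12 (cv2) and the standard library are available. Lean on these libraries where they do the work, as an engineer would, in place of code of your own. Each camera call takes 0.05 s, during which the arm holds its last target. There are 200 camera calls.

## Working session

There is one attempt and no reset: what is moved stays moved. The work goes in short steps, Python scripts to look and compute and a tool call to move; the robot and the scene stay as the last step left them, time stands still between calls to the robot, and variables do not carry over. Pictures are saved under pics/ and viewed, about 12 in all and at most 16, crops included, and the job is handed in when it is done.

Besides the shell and the picture viewer there is one more tool, called after ">>>" by a JSON object that holds its "api" and its "payload". carry_out: Moves the arm, as the interface text tells. Its arguments: {"type":"object","properties":{"steps":{"type":"array"},"squeeze":{"type":"number"}},"required":["steps"]}

```bash
ls; mkdir -p pics; python3 - <<'E'
from rig import robot,cams
import cv2
print(robot.tip_extent, robot.get_obs())
for n in("scene","top"):
    c=cams.camera(n); cv2.imwrite(f"pics/{n}0.png",c["pixels"][:,:,::-1]); print(n,{k:v for k,v in c.items() if k!="pixels"})
E
```

```text
pics
0.022 {'time': 0.0, 'q': array([ 1.16852222e+00,  5.28424192e-01,  1.43391674e+00, -4.77361247e-05,
        1.18137874e+00, -1.78490550e-01]), 'joint_velocities': array([ 1.41304208e-05, -1.53617822e-03, -1.19597891e-03,  7.23744428e-04,
        8.97617785e-04,  4.64469586e-04]), 'joint_torque': array([-2.68486758e-05, -4.40036952e+01, -1.76594889e+01,  6.33665244e-02,
        5.80061821e-02, -1.61504186e-04]), 'position': array([0.13837986, 0.60871603, 0.21379284]), 'tool_rot': array([ 7.81633328e-01,  6.23737292e-01, -9.25361851e-04,  5.24637320e-04]), 'ft_force': array([ 0.06935907, -0.27548145, -0.75917191]), 'moment': array([ 0.00036273, -0.05320869,  0.02556582]), 'grip_width': 0.08673911888922739}
scene {'fx': 548.2449283680601, 'fy': 548.2449283680601, 'cx': 313.32938591025527, 'cy': 238.66518263263603, 'eye': array([0.9499471 , 0.49410999, 0.93020508]), 'rotation': array([0.10006053, 0.30357789, 0.90486251, 0.28116223])}
top {'fx': 560.0967905754884, 'fy': 560.0967905754884, 'cx': 315.6091759355587, 'cy': 239.75640824538124, 'eye': array([ 0.4845374 , -0.02225438,  0.9846025 ]), 'rotation': array([-0.03091769,  0.03880797,  0.7137909 , -0.69859902])}
```

View pics/scene0.png

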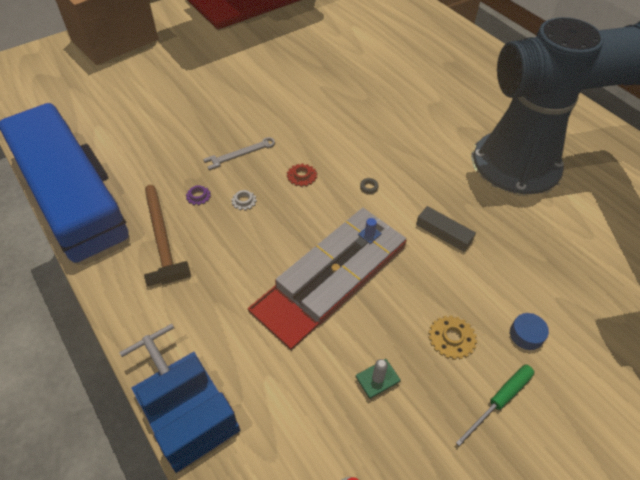

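View pics/top0.png

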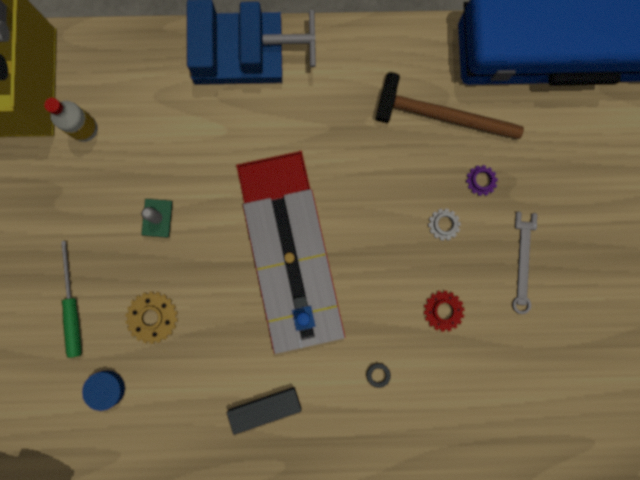

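Scene and top pictures: plate runs from the closed end at top px (308,345) to the red tray at (273,178), with the blue knob at (304,320). Arbor is at (155,217), gold at (151,317), red at (444,311), silver at (445,224), and the purple decoy at (482,181). I'll take enlarged crops next.

```bash
cat > h.py <<'E'
import numpy as np, cv2
from scipy.spatial.transform import Rotation as R
from rig import robot,cams
def ray(c,u,v):
    d=R.from_quat(c["rotation"]).apply([(u-c["cx"])/c["fx"],-(v-c["cy"])/c["fy"],-1]); return np.array(c["eye"]),d/np.linalg.norm(d)
def plane(c,u,v,z):
    e,d=ray(c,u,v); return e+d*(z-e[2])/d[2]
def tri(*obs):
    A=np.zeros((3,3));b=np.zeros(3)
    for c,u,v in obs:
        e,d=ray(c,u,v);P=np.eye(3)-np.outer(d,d);A+=P;b+=P@e
    p=np.linalg.solve(A,b)
    gap=max(np.linalg.norm(np.cross(p-ray(*o)[0],ray(*o)[1])) for o in obs)
    return p,gap
def proj(c,p):
    q=R.from_quat(c["rotation"]).inv().apply(np.array(p)-c["eye"]); return c["cx"]+c["fx"]*q[0]/-q[2], c["cy"]-c["fy"]*q[1]/-q[2]
def crop(c,name,x0,y0,w,h,s):
    im=cv2.resize(c["pixels"][y0:y0+h,x0:x0+w,::-1],None,fx=s,fy=s,interpolation=cv2.INTER_CUBIC)
    st=20
    for u in range(-(-x0//st)*st,x0+w,st):
        X=int((u-x0+.5)*s); cv2.line(im,(X,0),(X,8),(0,255,255),1); cv2.putText(im,str(u),(X+2,10),0,.35,(0,0,0),1)
    for v in range(-(-y0//st)*st,y0+h,st):
        Y=int((v-y0+.5)*s); cv2.line(im,(0,Y),(8,Y),(0,255,255),1); cv2.putText(im,str(v),(9,Y+4),0,.35,(0,0,0),1)
    cv2.imwrite(f"pics/{name}.png",im)
E
python3 - <<'E'
from h import *
import pickle
T=cams.camera("top");S=cams.camera("scene");pickle.dump((T,S),open("ts.pkl","wb"))
crop(T,"tA",120,145,240,180+30,3.3)
crop(S,"sA",230,150,260,260,2.3)
# colour blobs
def blob(c,lo,hi,box):
    x,y,w,h=box; hsv=cv2.cvtColor(c["pixels"][y:y+h,x:x+w],cv2.COLOR_RGB2HSV)
    m=cv2.inRange(hsv,lo,hi); n,_,st,ce=cv2.connectedComponentsWithStats(m)
    i=1+np.argmax(st[1:,4]); X,Y,W,H,A=st[i]
    return ce[i]+[x,y],(X+x+W/2-.5,Y+y+H/2-.5),W,H,A
print("red T",blob(T,(0,150,60),(8,255,255),(400,280,90,70)),"S",blob(S,(0,150,60),(8,255,255),(270,150,70,50)))
print("green T",blob(T,(50,80,30),(90,255,255),(130,190,60,60)),"S",blob(S,(50,80,30),(90,255,255),(340,340,80,70)))
print("blue T",blob(T,(100,120,40),(125,255,255),(285,300,40,40)),"S",blob(S,(100,120,40),(125,255,255),(345,205,50,45)))
E
```

```text
red T (array([443.43438454, 310.65005086]), (np.float64(443.5), np.float64(311.0)), np.int32(40), np.int32(41), np.int32(983)) S (array([301.53030303, 174.77272727]), (np.float64(301.5), np.float64(174.5)), np.int32(28), np.int32(22), np.int32(330))
green T (array([158.1938326 , 218.69750367]), (np.float64(156.5), np.float64(217.5)), np.int32(30), np.int32(38), np.int32(681)) S (array([375.93283582, 381.6119403 ]), (np.float64(378.0), np.float64(381.0)), np.int32(41), np.int32(31), np.int32(402))
blue T (array([303.34816754, 318.23036649]), (np.float64(303.0), np.float64(318.0)), np.int32(21), np.int32(23), np.int32(382)) S (array([371.025, 221.65 ]), (np.float64(371.0), np.float64(221.5)), np.int32(9), np.int32(6), np.int32(40))
```

View pics/tA.png

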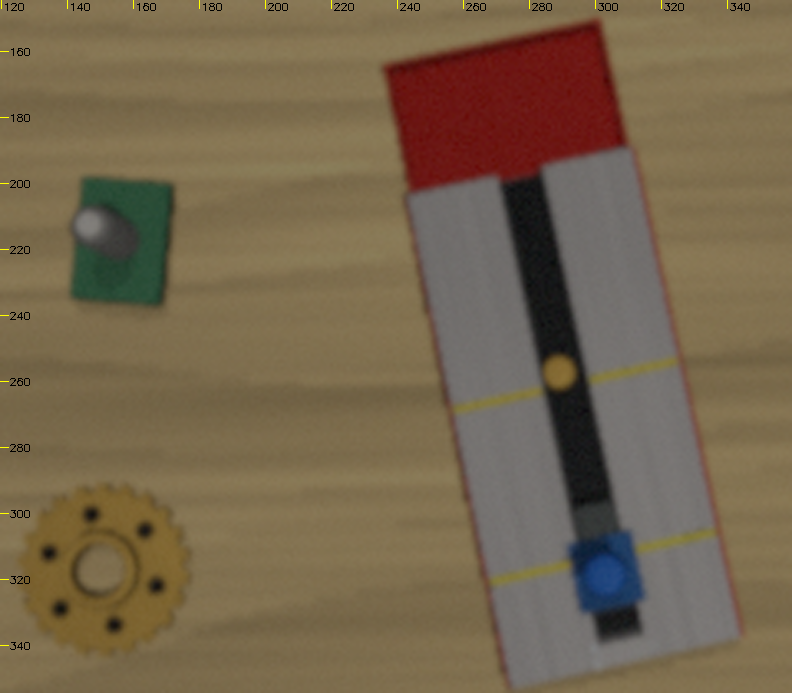

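View pics/sA.png

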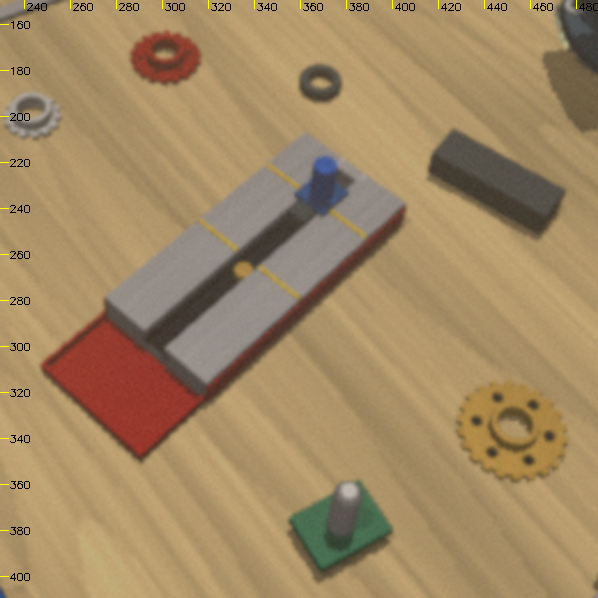

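```bash
python3 - <<'E'
from h import *
import pickle
T,S=pickle.load(open("ts.pkl","rb"))
t=lambda x,y:(T,x/3.3+119.6,y/3.3+144.6)
s=lambda x,y:(S,x/2.3+229.6,y/2.3+149.6)
P=lambda n,a,b:print(n,*[np.round(v*1000,1) for v in tri(a,b)])
P("knob",t(604,576),s(325,165))
P("post",t(91,224),s(348,491))
P("slug top",t(559,372),s(243,269))
P("gold collar top",t(105,566),s(513,424))
P("platefar L(+x,-y?)",t(407,195),s(106,300))
P("plate near R",t(743,635),s(404,205))
P("plate other",t(509,689),s(305,134))
P("y1",t(677,361),s(204,222)) 
P("y1b",t(455,409),s(298,297))
c=[plane(*t(*p),.030)for p in((407,195),(633,147),(743,635),(509,689))]
print("corners",np.round(c,4).tolist(), [round(np.linalg.norm(c[i]-c[(i+1)%4]),4) for i in range(4)])
y=[plane(*t(*p),.030)for p in((455,409),(677,361),(492,582),(718,534))]
print("yellow",np.round(y,4).tolist(),"mark",np.mean(y,0), "ang line", [np.degrees(np.arctan2(*(y[i+1]-y[i])[[1,0]])) for i in(0,2)])
ax=(c[0]+c[1]-c[2]-c[3])/2; print("axis deg",np.degrees(np.arctan2(ax[1],ax[0])),"centre",np.mean(c,0))
b=[plane(*t(*p),.020)for p in((82,178),(173,184),(164,305),(72,297))]
print("base",np.round(b,4).tolist(),np.mean(b,0),[round(np.linalg.norm(b[i]-b[(i+1)%4]),4) for i in range(4)])
for i,j in((3,0),(2,1)): print(np.degrees(np.arctan2(*(b[j]-b[i])[[1,0]])))
print("gold disc",plane(*t(105.5,569),.005))
E
```

```text
knob [446.8 -10.1  68.4] 0.7
post [625.8 241.9  71.1] 0.2
slug top [550.6  12.4  19.1] 0.2
gold collar top [454.1 252.8   6.3] 0.9
platefar L(+x,-y?) [664.3  55.5 119.8] 42.5
plate near R [372.8 -43.4 -60.7] 53.4
plate other [434.5   8.6 124.8] 44.0
y1 [553.  -47.8  23.4] 2.1
y1b [532.1  66.2  26.5] 0.3
corners [[0.6439, 0.0898, 0.03], [0.6669, -0.0287, 0.03], [0.4132, -0.0794, 0.03], [0.3888, 0.0403, 0.03]] [np.float64(0.1206), np.float64(0.2587), np.float64(0.1222), np.float64(0.2598)]
yellow [[0.5317, 0.0661, 0.03], [0.5541, -0.049, 0.03], [0.4429, 0.0482, 0.03], [0.4647, -0.068, 0.03]] mark [ 0.49837658 -0.00068745  0.03      ] ang line [np.float64(-78.99867540919625), np.float64(-79.37482950162564)]
axis deg 11.142802137918697 centre [0.52822204 0.00549899 0.03      ]
base [[0.6581, 0.2618, 0.02], [0.6539, 0.214, 0.02], [0.5899, 0.2184, 0.02], [0.5952, 0.2665, 0.02]] [0.62428148 0.24015974 0.02      ] [np.float64(0.048), np.float64(0.0642), np.float64(0.0483), np.float64(0.0631)]
-4.278623946679538
-4.0146707680857805
gold disc [0.45311809 0.2522425  0.005     ]
```

Plate checks out: corners come out at 0.26 × 0.12 m, axis at 11.1°, mark at about (0.498, -0.001). The knob triangulates to (0.447, -0.010) at z 0.068 against 0.0745 in the text, so the heights carry a bias of about 5 mm. The wrist camera will check that. Moving over the knob.

>>> {"api": "carry_out", "payload": {"steps": [[[2.2,-4.4,0],2.4,0],[[2.2,-4.4,0],2.4,0],[[2.2,-4.4,0],2.4,0],[[2.2,-4.4,0],2.4,0],[[2.2,-4.4,0],2.4,0],[[2.2,-4.4,0],2.4,0],[[2.2,-4.4,0],2.4,0],[[2.2,-4.4,0],2.4,0],[[2.2,-4.4,0],2.4,0],[[2.2,-4.4,0],2.4,0]], "squeeze": 20}}

```text
time: 1.2
position: [0.3588, 0.1645, 0.2138]
tool_rot: [0.623, 0.782, 0.003, -0.0]
ft_force: [0.4, 1.1, -0.1]
grip_width: 0.0872
```

```bash
cat >> h.py <<'E'
def st():
    o=robot.get_obs(); x=R.from_quat(o["tool_rot"]).as_matrix(); 
    print("t",round(o["time"],2),"pos",np.round(o["position"],4),"jaw",round(np.degrees(np.arctan2(x[1,0],x[0,0])),2),"zax",np.round(x[:,2],3),"F",np.round(o["ft_force"],1),"w",round(o["grip_width"],4),"q",np.round(o["q"],2))
E
python3 -c "
from h import *
st()
c=cams.camera('wrist');print(c['fx'],c['cx'],c['eye'],R.from_quat(c['rotation']).as_matrix());cv2.imwrite('pics/w1.png',c['pixels'][:,:,::-1])
st()"
```

```text
t 1.2 pos [0.3588 0.1645 0.2138] jaw 102.97 zax [ 0.004  0.005 -1.   ] F [ 0.4  1.1 -0.1] w 0.0872 q [ 0.14  0.22  1.98  0.01  0.94 -1.66]
404.2361990731047 319.29138594478786 [0.28374436 0.14561931 0.38166286] [[-0.22400357 -0.93298903 -0.28169818]
 [ 0.97457756 -0.21308146 -0.06924497]
 [ 0.00458013 -0.29004784  0.95700119]]
t 1.25 pos [0.364  0.1581 0.214 ] jaw 102.69 zax [ 0.008  0.001 -1.   ] F [ 2.5 -1.9  1. ] w 0.0872 q [ 0.13  0.22  1.98 -0.    0.94 -1.67]
```

>>> {"api": "carry_out", "payload": {"steps": [[[2,-4,0],0,0],[[2,-4,0],-2,0],[[1.5,-4,0],0,0],[[1,-3,0],0,0],[[0,0,0],0,0],[[0,0,0],0,0]]}}

```text
time: 1.85
position: [0.4309, 0.0033, 0.2146]
tool_rot: [0.642, 0.766, 0.004, 0.004]
ft_force: [0.3, 0.3, -0.5]
grip_width: 0.087
```

```bash
python3 -c "
from h import *;import pickle
st()
c=cams.camera('wrist');pickle.dump(c,open('w1.pkl','wb'));cv2.imwrite('pics/w1.png',c['pixels'][:,:,::-1])
for p in ((.4468,-.0101,.0745),(.4984,-.0007,.03)):print(proj(c,p))"
```

```text
t 1.85 pos [0.4309 0.0033 0.2146] jaw 100.06 zax [ 0.012  0.    -1.   ] F [ 0.3  0.3 -0.5] w 0.087 q [-0.26  0.26  1.9   0.    0.96 -2.  ]
(np.float64(300.39485255240686), np.float64(233.29945473162525))
(np.float64(303.6583786950497), np.float64(273.3177771646236))
```

View pics/w1.png

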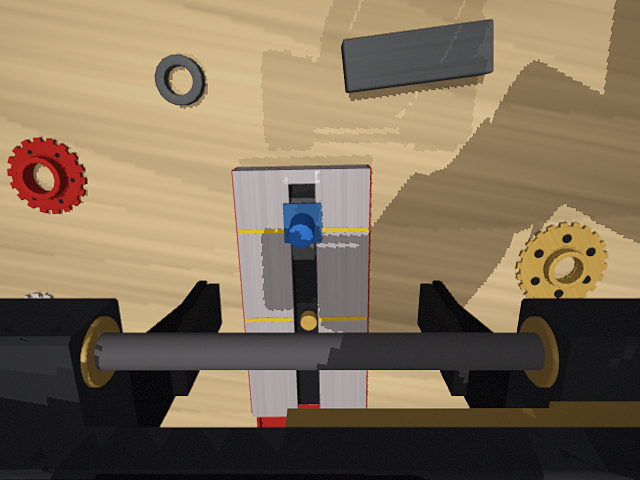

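Wrist view: knob top at (302,233), predicted (300.4,233.3), a good match. Gold is at (568,267), red at (41,177), and the yellow lines cross at v=231 and 319.

```bash
python3 - <<'E'
from h import *
import pickle
T,S=pickle.load(open("ts.pkl","rb"));W=pickle.load(open("w1.pkl","rb"))
t=lambda x,y:(T,x/3.3+119.6,y/3.3+144.6)
s=lambda x,y:(S,x/2.3+229.6,y/2.3+149.6)
P=lambda n,*a:print(n,*[np.round(v*1000,1) for v in tri(*a)])
P("knob TW",t(604,576),(W,302,233)); P("TSW",t(604,576),s(325,165),(W,302,233))
P("gold TW",t(105,566),(W,568,267)); 
print("gold16",plane(W,568,267,.016),"red16",plane(W,41,177,.016),"redT",plane(T,443.5,311,.005), plane(T,444.5,311,.016))
P("post",t(91,224),s(348,491))
# plate in wrist: corners & lines
for n,uv in dict(c1=(233,170),c2=(371,166),l1a=(239,232),l1b=(369,231),l2a=(245,321),l2b=(368,319),slug=(308,320)).items():
  print(n,plane(W,*uv,.024 if n=="slug" else .03))
E
```

```text
knob TW [446.5  -9.3  73.9] 0.4
TSW [447.4  -9.4  69.8] 1.0
gold TW [454.  250.4  15.4] 1.2
gold16 [0.4528879  0.25078752 0.016     ] red16 [ 0.45301425 -0.25011542  0.016     ] redT [ 0.45217093 -0.2539861   0.005     ] [ 0.45249594 -0.25310781  0.016     ]
post [625.8 241.9  71.1] 0.2
c1 [ 0.41395832 -0.07671528  0.03      ]
c2 [0.38974003 0.04032957 0.03      ]
l1a [ 0.46880645 -0.06508931  0.03      ]
l1b [0.44727279 0.05091797 0.03      ]
l2a [ 0.55775406 -0.04883754  0.03      ]
l2b [0.5346499  0.06868682 0.03      ]
slug [0.54921212 0.01180647 0.024     ]
```

>>> {"api": "carry_out", "payload": {"steps": [[[1.5,-1.3,0],1,0],[[0,0,-4],0,0],[[0,0,-4],0,0],[[0,0,-4],0,0],[[0,0,-1.5],0,0],[[0,0,0],0,0]]}}

```text
time: 2.5
position: [0.4458, -0.0012, 0.0778]
tool_rot: [0.63, 0.776, 0.006, 0.007]
ft_force: [-0.2, -0.4, -0.2]
grip_width: 0.0871
```

```bash
python3 -c "
from h import *
st()"
```

```text
t 2.5 pos [ 0.4458 -0.0012  0.0778] jaw 101.83 zax [ 0.019  0.    -1.   ] F [-0.2 -0.4 -0.2] w 0.0871 q [-0.26  0.54  2.01  0.01  0.58 -2.04]
```

>>> {"api": "carry_out", "payload": {"steps": [[[0.1,-0.8,-0.6],-0.5,0],[[0,0,-0.5],0,0],[[0,0,0],0,0]]}}

```text
time: 2.8
position: [0.4474, -0.0077, 0.0678]
tool_rot: [0.633, 0.774, 0.006, 0.008]
ft_force: [-0.5, -0.2, -0.5]
grip_width: 0.0869
```

```bash
python3 -c "
from h import *
st()"
```

```text
t 2.8 pos [ 0.4474 -0.0077  0.0678] jaw 101.51 zax [ 0.021 -0.    -1.   ] F [-0.5 -0.2 -0.5] w 0.0869 q [-0.27  0.56  2.01  0.01  0.55 -2.05]
```

>>> {"api": "carry_out", "payload": {"steps": [[[0,-0.15,0],0,0.4],[[0,0,0],0,0.9],[[0,0,0],0,0.9],[[0,0,0],0,0.9],[[0,0,0],0,0.9]], "squeeze": 15}}

```text
time: 3.3
position: [0.4492, -0.01, 0.0702]
tool_rot: [0.633, 0.774, 0.008, 0.011]
ft_force: [-0.1, 0.3, -0.4]
grip_width: 0.055
```

```bash
python3 -c "
from h import *
st()"
```

```text
t 3.3 pos [ 0.4492 -0.01    0.0702] jaw 101.48 zax [ 0.027 -0.002 -1.   ] F [-0.1  0.3 -0.4] w 0.055 q [-0.28  0.55  2.01  0.01  0.55 -2.06]
```

>>> {"api": "carry_out", "payload": {"steps": [[[0,0,-0.2],0,0.9],[[0,0,-0.1],0,0.9],[[0,0,0],0,0.9],[[0,0,0],0,0.9],[[0,0,0],0,0.9]]}}

```text
time: 3.8
position: [0.449, -0.0097, 0.0671]
tool_rot: [0.633, 0.774, 0.008, 0.01]
ft_force: [-0.6, 2.2, 7.3]
grip_width: 0.0155
```

```bash
python3 -c "
from h import *
st()"
```

```text
t 3.8 pos [ 0.449  -0.0097  0.0671] jaw 101.44 zax [ 0.026 -0.001 -1.   ] F [-0.6  2.2  7.3] w 0.0155 q [-0.28  0.56  2.01  0.01  0.54 -2.06]
```

```bash
python3 -c "
from h import *
T=cams.camera('top');S=cams.camera('scene')
a=cv2.resize(T['pixels'][190:370,220:370,::-1],None,fx=2.6,fy=2.6,interpolation=cv2.INTER_CUBIC)
b=cv2.resize(S['pixels'][170:350,270:430,::-1],None,fx=2.6,fy=2.6,interpolation=cv2.INTER_CUBIC)
cv2.imwrite('pics/g1.png',np.hstack([a,b]));st()"
```

```text
t 3.9 pos [ 0.4491 -0.0097  0.0672] jaw 101.46 zax [ 0.026 -0.001 -1.   ] F [-0.9  1.9  3.3] w 0.0115 q [-0.28  0.56  2.01  0.01  0.54 -2.06]
```

View pics/g1.png

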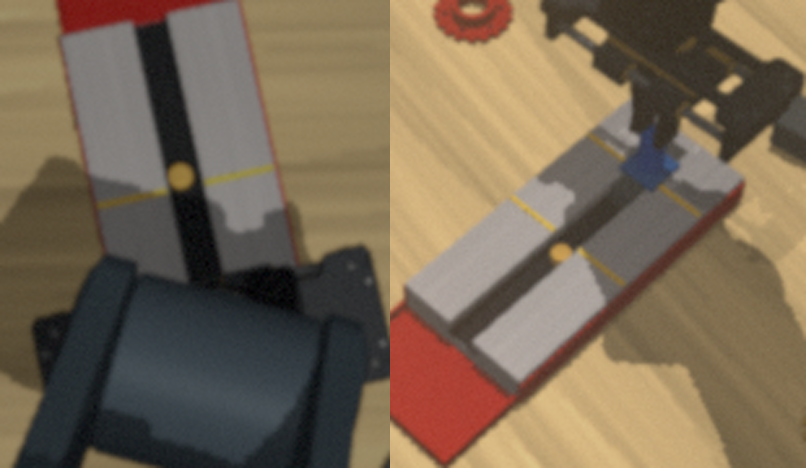

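```bash
python3 -c "
from h import *
S=cams.camera('scene')
for p in ((.4466,-.0095,.0745),(.4466,-.0095,.0345),(.4496,-.0097,.045),(.4491,-.0097,.067)):
  u,v=proj(S,p);print(p,(u-270)*2.6+390,(v-170)*2.6)
im=cv2.resize(S['pixels'][195:265,320:420,::-1],None,fx=6,fy=6,interpolation=cv2.INTER_CUBIC)
W=cams.camera('wrist');cv2.imwrite('pics/g2.png',np.vstack([im,W['pixels'][60:240,20:620,::-1]]));st()"
```

```text
(0.4466, -0.0095, 0.0745) 654.6560627271593 129.00750385566386
(0.4466, -0.0095, 0.0345) 649.885780003458 160.735434912437
(0.4496, -0.0097, 0.045) 647.9803292773158 154.0893182420911
(0.4491, -0.0097, 0.067) 651.0657592101719 136.33225718541345
t 4.0 pos [ 0.4491 -0.0098  0.0672] jaw 101.47 zax [ 0.027 -0.002 -1.   ] F [-1.1  1.1  4.5] w 0.0097 q [-0.28  0.56  2.01  0.01  0.54 -2.06]
```

View pics/g2.png

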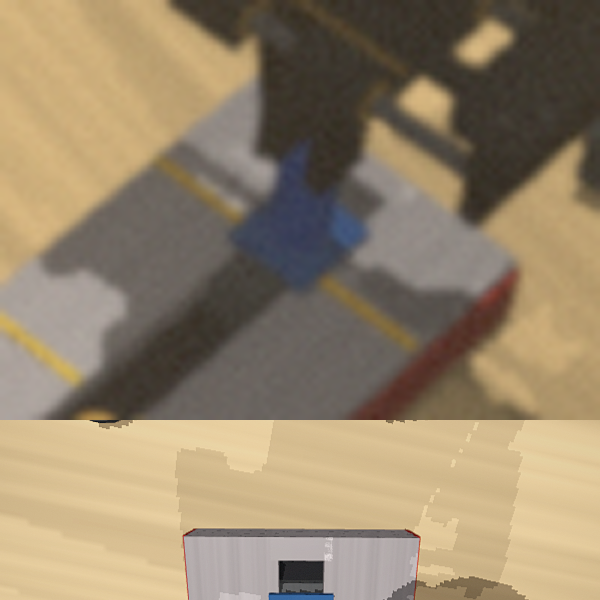

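Image: the shoe has not moved, and the fingers stand around or at the knob's top, but the reported width of 9.7 mm disagrees with a 22 mm knob. A small test pull along +x will settle it.

>>> {"api": "carry_out", "payload": {"steps": [[[1,0.2,0],0,0.9],[[1,0.2,0],0,0.9],[[0,0,0],0,0.9]]}}

```text
time: 4.3
position: [0.4695, -0.0061, 0.0673]
tool_rot: [0.632, 0.774, 0.007, 0.011]
ft_force: [0.8, -0.4, 0.7]
grip_width: 0.0087
```

```bash
python3 -c "
from h import *
st()
S=cams.camera('scene')
im=cv2.resize(S['pixels'][195:265,320:420,::-1],None,fx=7,fy=7,interpolation=cv2.INTER_CUBIC)
cv2.imwrite('pics/g3.png',im);st()"
```

```text
t 4.3 pos [ 0.4695 -0.0061  0.0673] jaw 101.52 zax [ 0.025 -0.002 -1.   ] F [ 0.8 -0.4  0.7] w 0.0087 q [-0.25  0.57  1.96  0.01  0.58 -2.03]
t 4.35 pos [ 0.4689 -0.0061  0.0673] jaw 101.52 zax [ 0.025 -0.002 -1.   ] F [ 0.8 -0.3  1.5] w 0.0088 q [-0.25  0.57  1.96  0.01  0.58 -2.03]
```

View pics/g3.png

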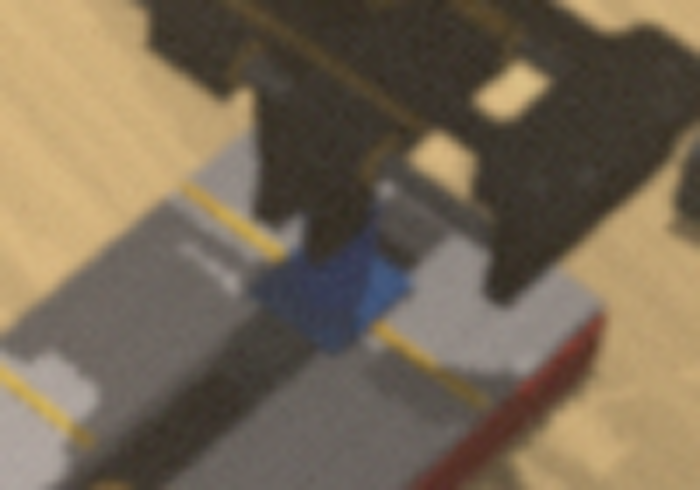

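```bash
python3 -c "
from h import *
S=cams.camera('scene')
for z in (.03,.045,.06,.075): print(z,[np.round(plane(S,u,v,z),4) for u,v in ((359.3,226.4),(365.7,231.4),(362.5,229))])
for z in (.045,.067,.075):
  u,v=proj(S,(.469,-.006,z));print(z,u,v,(u-320)*7,(v-195)*7)
W=cams.camera('wrist');cv2.imwrite('pics/g4.png',W['pixels'][:,:,::-1])
"
```

```text
0.03 [array([ 0.4536, -0.036 ,  0.03  ]), array([ 0.4507, -0.0179,  0.03  ]), array([ 0.4523, -0.0267,  0.03  ])]
0.045 [array([ 0.4619, -0.0272,  0.045 ]), array([ 0.459 , -0.0094,  0.045 ]), array([ 0.4606, -0.0181,  0.045 ])]
0.06 [array([ 0.4702, -0.0184,  0.06  ]), array([ 0.4674, -0.0009,  0.06  ]), array([ 0.4689, -0.0094,  0.06  ])]
0.075 [array([ 0.4784, -0.0095,  0.075 ]), array([0.4757, 0.0077, 0.075 ]), array([ 0.4772, -0.0007,  0.075 ])]
0.045 362.8823775455429 234.63797128851988 300.17664281880036 277.4657990196391
0.067 363.7825092114308 227.94886018080336 306.47756448001564 230.64202126562355
0.075 364.11695681778923 225.46349355787245 308.8186977245246 213.24445490510718
```

View pics/g4.png

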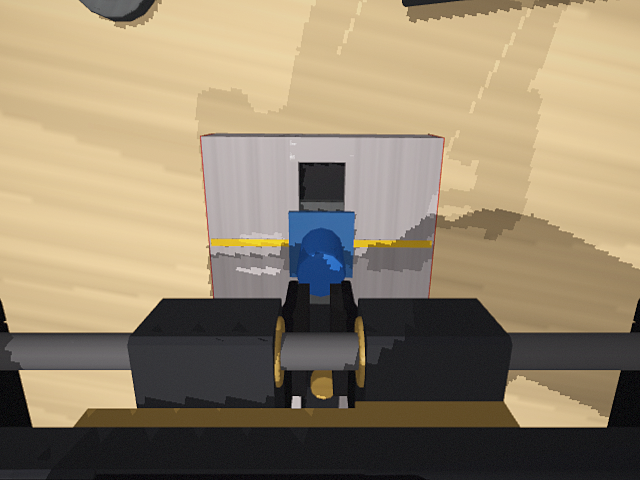

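Image: the closed fingers are at (321,290), ahead of the knob (+x side), with the shoe's back edge at v=211. I'll check whether the scraper slid back.

```bash
python3 -c "
from h import *;import pickle
W0=pickle.load(open('w1.pkl','rb'));W=cams.camera('wrist')
print('shoe back',plane(W0,302,204,.0345),plane(W,321,211,.0345))
print('line',plane(W0,304,231.5,.03),plane(W,321,243,.03))
print('plate back',plane(W0,302,168,.03),plane(W,322,135,.03))
print('slot end',plane(W0,302,184,.03),plane(W,322,163,.03))
print('knob top',plane(W0,302,233,.0745),[plane(W,322,v,.0745) for v in (240,250,262,270)])
print('predicted knob top if unmoved',proj(W,(.4466,-.0095,.0745)),proj(W,(.4466,-.0095,.0345)))
print('tip proj',proj(W,(.4695,-.006,.045)),proj(W,(.4695,-.006,.06)),proj(W,(.4695,-.006,.075)))
st()"
```

```text
shoe back [ 0.43219341 -0.0129241   0.0345    ] [ 0.43842556 -0.01216392  0.0345    ]
line [ 0.4580325  -0.00704728  0.03      ] [ 0.45669361 -0.00844438  0.03      ]
plate back [ 0.40182807 -0.01809086  0.03      ] [ 0.40194935 -0.01912961  0.03      ]
slot end [ 0.41556996 -0.01584036  0.03      ] [ 0.41525911 -0.01639977  0.03      ]
knob top [ 0.4463327 -0.0088854  0.0745   ] [array([ 0.44057429, -0.01118836,  0.0745    ]), array([ 0.444885  , -0.01030423,  0.0745    ]), array([ 0.45015071, -0.00922423,  0.0745    ]), array([ 0.45371883, -0.00849241,  0.0745    ])]
predicted knob top if unmoved (np.float64(323.0570548329152), np.float64(254.13807823168068)) (np.float64(322.89626136432037), np.float64(227.16829529825728))
tip proj (np.float64(320.5848454360939), np.float64(276.86979164962304)) (np.float64(320.46529614709976), np.float64(289.5969682666064)) (np.float64(320.3263767343162), np.float64(304.38628166947376))
t 4.5 pos [ 0.4678 -0.006   0.0673] jaw 101.5 zax [ 0.024 -0.002 -1.   ] F [ 1.4 -0.2  1.4] w 0.0085 q [-0.26  0.57  1.97  0.01  0.58 -2.03]
```

Knob has moved about 7 mm forward, dragged by friction. The closed fingertips therefore seem to have ridden on the knob's top, higher than the stated 45 mm. I'll lift, go behind the knob, and calibrate tip height with a gentle touch on the plate.

>>> {"api": "carry_out", "payload": {"steps": [[[0,0,2],0,1],[[0,0,2],0,1],[[-2,-0.4,0],0,1],[[-2,-0.4,0],0,1],[[-1.6,-0.3,0],0,1],[[0,0,0],0,1]]}}

```text
time: 5.1
position: [0.4058, -0.0162, 0.1072]
tool_rot: [0.633, 0.775, 0.005, 0.006]
ft_force: [-1.1, 0.6, -1.1]
grip_width: 0.0003
```

```bash
python3 -c "
from h import *
st()"
```

```text
t 5.1 pos [ 0.4058 -0.0162  0.1072] jaw 101.53 zax [ 0.016  0.    -1.   ] F [-1.1  0.6 -1.1] w 0.0003 q [-0.32  0.44  2.08  0.01  0.6  -2.1 ]
```

>>> {"api": "carry_out", "payload": {"steps": [[[1,0.2,-1.5],0,1],[[0.1,0,-1.5],0,1],[[0,0,-1.5],0,1],[[0,0,-0.4],0,1],[[0,0,0],0,1]]}}

```text
time: 5.6
position: [0.4201, -0.0147, 0.0567]
tool_rot: [0.633, 0.774, 0.006, 0.008]
ft_force: [-0.0, -0.1, 0.3]
grip_width: 0.0005
```

>>> {"api": "carry_out", "payload": {"steps": [[[0,0,-0.3],0,1],[[0,0,-0.2],0,1]]}}

```text
time: 5.8
position: [0.4211, -0.0148, 0.0521]
tool_rot: [0.633, 0.774, 0.006, 0.008]
ft_force: [-0.0, -0.7, 0.1]
grip_width: 0.0008
```

>>> {"api": "carry_out", "payload": {"steps": [[[0,0,-0.2],0,1],[[0,0,-0.2],0,1]]}}

```text
time: 6.0
position: [0.4217, -0.0149, 0.0485]
tool_rot: [0.633, 0.774, 0.006, 0.009]
ft_force: [0.4, -0.8, -0.8]
grip_width: 0.0007
```

```bash
python3 -c "
from h import *
st()"
```

```text
t 6.0 pos [ 0.4217 -0.0149  0.0485] jaw 101.44 zax [ 0.022 -0.002 -1.   ] F [ 0.4 -0.8 -0.8] w 0.0007 q [-0.31  0.59  2.09  0.01  0.44 -2.09]
```

>>> {"api": "carry_out", "payload": {"steps": [[[-0.1,0,-0.3],0,1],[[-0.05,0,-0.3],0,1]]}}

```text
time: 6.2
position: [0.4205, -0.015, 0.0425]
tool_rot: [0.633, 0.774, 0.007, 0.01]
ft_force: [-0.1, 1.0, -0.4]
grip_width: 0.0007
```

>>> {"api": "carry_out", "payload": {"steps": [[[-0.05,0,-0.3],0,1],[[-0.05,0,-0.2],0,1]]}}

```text
time: 6.4
position: [0.4192, -0.015, 0.037]
tool_rot: [0.633, 0.774, 0.007, 0.01]
ft_force: [-0.5, 0.5, 0.2]
grip_width: 0.0003
```

```bash
python3 -c "
from h import *
st()"
```

```text
t 6.4 pos [ 0.4192 -0.015   0.037 ] jaw 101.44 zax [ 0.023 -0.002 -1.   ] F [-0.5  0.5  0.2] w 0.0003 q [-0.31  0.62  2.1   0.01  0.4  -2.09]
```

>>> {"api": "carry_out", "payload": {"steps": [[[0,0,-0.2],0,1],[[0,0,-0.2],0,1]]}}

```text
time: 6.6
position: [0.419, -0.015, 0.0325]
tool_rot: [0.633, 0.774, 0.007, 0.01]
ft_force: [-0.4, 0.1, -0.5]
grip_width: 0.0003
```

>>> {"api": "carry_out", "payload": {"steps": [[[0,0,-0.2],0,1],[[0,0,-0.2],0,1]]}}

```text
time: 6.8
position: [0.419, -0.015, 0.0281]
tool_rot: [0.633, 0.774, 0.007, 0.01]
ft_force: [-0.7, 0.3, 0.1]
grip_width: 0.0005
```

```bash
python3 -c "
from h import *
st()
S=cams.camera('scene')
im=cv2.resize(S['pixels'][195:255,330:430,::-1],None,fx=8,fy=8,interpolation=cv2.INTER_CUBIC)
cv2.imwrite('pics/g5.png',im)
for z in (.012,.02,.03,.04): 
  u,v=proj(S,(.4195,-.015,z));print(z,(u-330)*8,(v-195)*8)"
```

```text
t 6.8 pos [ 0.419  -0.015   0.0281] jaw 101.43 zax [ 0.023 -0.002 -1.   ] F [-0.7  0.3  0.1] w 0.0005 q [-0.31  0.64  2.11  0.01  0.38 -2.09]
0.012 378.9398230414836 287.9786868893523
0.02 382.05970508812834 269.3521839279433
0.03 386.0079606289992 245.78007689796186
0.04 390.01104280973095 221.88064064384116
```

View pics/g5.png

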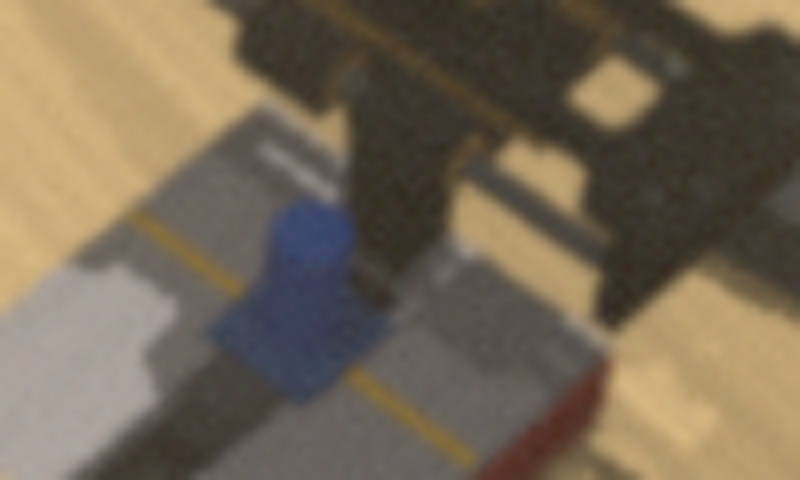

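>>> {"api": "carry_out", "payload": {"steps": [[[0,0,-0.2],0,1],[[0,0,-0.1],0,1]]}}

```text
time: 7.05
position: [0.419, -0.015, 0.0247]
tool_rot: [0.633, 0.774, 0.006, 0.009]
ft_force: [-0.1, 0.2, -0.6]
grip_width: 0.0005
```

>>> {"api": "carry_out", "payload": {"steps": [[[0,0,-0.2],0,1],[[0,0,-0.1],0,1]]}}

```text
time: 7.25
position: [0.4192, -0.0151, 0.0223]
tool_rot: [0.633, 0.774, 0.007, 0.01]
ft_force: [-1.3, 1.0, 24.4]
grip_width: 0.0007
```

```bash
python3 -c "
from h import *
st()"
```

```text
t 7.25 pos [ 0.4192 -0.0151  0.0223] jaw 101.44 zax [ 0.024 -0.002 -1.   ] F [-1.3  1.  24.4] w 0.0007 q [-0.31  0.65  2.11  0.01  0.36 -2.09]
```

Touched at 24 N with reported z 0.0223. If that's the plate top (0.030), the tip is at reported z + 7.7 mm. The knob top gives the same number (0.067 → 0.0745), so reported z reads about 30 mm low compared with the stated tip_extent. I'll use tip_z = z + 7.7 mm from here. Next I'll raise the tip to about 55 mm and push the knob.

>>> {"api": "carry_out", "payload": {"steps": [[[0,0,1.5],0,1],[[0,0,1],0,1],[[1,0.2,0],0,1],[[1.5,0.3,0],0,1],[[2,0.4,0],0,1],[[2,0.4,0],0,1],[[2,0.4,0],0,1],[[2,0.4,0],0,1]]}}

```text
time: 8.05
position: [0.5209, 0.007, 0.0461]
tool_rot: [0.633, 0.774, 0.002, 0.003]
ft_force: [-2.3, -2.7, 2.0]
grip_width: 0.0004
```

```bash
python3 -c "
from h import *
st()"
```

```text
t 8.05 pos [0.5209 0.007  0.0461] jaw 101.46 zax [ 0.007 -0.002 -1.   ] F [-2.3 -2.7  2. ] w 0.0004 q [-0.2   0.66  1.83 -0.    0.65 -1.97]
```

>>> {"api": "carry_out", "payload": {"steps": [[[2,0.2,0],0,1],[[2,0.3,0],0,1],[[2,0.3,0],0,1],[[1.2,0.25,0],0,1],[[0.5,0.1,0],0,1]]}}

```text
time: 8.55
position: [0.5981, 0.0202, 0.0422]
tool_rot: [0.632, 0.775, -0.003, -0.002]
ft_force: [-1.6, -1.4, 1.2]
grip_width: 0.0002
```

>>> {"api": "carry_out", "payload": {"steps": [[[0.5,0.1,0],0,1],[[0.3,0.06,0],0,1]]}}

```text
time: 8.75
position: [0.6056, 0.0218, 0.0412]
tool_rot: [0.632, 0.775, -0.004, -0.003]
ft_force: [-2.3, -2.0, 1.4]
grip_width: 0.0002
```

```bash
python3 -c "
from h import *
st()"
```

```text
t 8.75 pos [0.6056 0.0218 0.0412] jaw 101.66 zax [-0.01  -0.003 -1.   ] F [-2.3 -2.   1.4] w 0.0002 q [-0.15  0.74  1.6  -0.01  0.81 -1.92]
```

>>> {"api": "carry_out", "payload": {"steps": [[[0.3,0.04,0.1],0,1],[[0.3,0.04,0.1],0,1]]}}

```text
time: 8.95
position: [0.6085, 0.0225, 0.0417]
tool_rot: [0.632, 0.775, -0.007, -0.006]
ft_force: [-5.6, -3.7, -0.7]
grip_width: 0.0007
```

>>> {"api": "carry_out", "payload": {"steps": [[[0.3,0.04,0.1],0,1],[[0.2,0.04,0],0,1]]}}

```text
time: 9.15
position: [0.6081, 0.0225, 0.0415]
tool_rot: [0.631, 0.775, -0.011, -0.01]
ft_force: [-4.9, -3.8, 4.1]
grip_width: 0.0007
```

```bash
python3 -c "
from h import *
st()"
```

```text
t 9.15 pos [0.6081 0.0225 0.0415] jaw 101.7 zax [-0.03  -0.004 -1.   ] F [-4.9 -3.8  4.1] w 0.0007 q [-0.14  0.75  1.58 -0.01  0.85 -1.91]
```

>>> {"api": "carry_out", "payload": {"steps": [[[-1.5,-0.3,0],0,1],[[0,0,3],-3,0.5],[[0,0,4],-3,0],[[0,3,3],-3,0],[[0.4,4,2],-3,0],[[0.4,4,0],-3,0],[[0.4,4,0],-1,0],[[0.4,4,0],0,0],[[0.4,3,0],0,0],[[0,0,0],0,0]]}}

```text
time: 10.15
position: [0.6194, 0.2514, 0.1706]
tool_rot: [0.74, 0.673, 0.004, -0.009]
ft_force: [-0.1, 0.6, 0.6]
grip_width: 0.0644
```

```bash
python3 -c "
from h import *;import pickle
st()
T0,S0=pickle.load(open('ts.pkl','rb'))
print('post top',plane(T0,91/3.3+119.6,224/3.3+144.6,.077))
T=cams.camera('top');W=cams.camera('wrist');pickle.dump((T,W),open('w2.pkl','wb'))
a=cv2.resize(T['pixels'][145:325,220:350,::-1],None,fx=2.6,fy=2.6,interpolation=cv2.INTER_CUBIC)
b=cv2.resize(W['pixels'][:,:,::-1],None,fx=.715,fy=.715)[:,:]
h=max(a.shape[0],b.shape[0]);f=lambda i:cv2.copyMakeBorder(i,0,h-i.shape[0],0,0,0)
cv2.imwrite('pics/v10.png',np.hstack([f(a),f(b)]))
print(a.shape,b.shape)"
```

```text
t 10.15 pos [0.6194 0.2514 0.1706] jaw 84.52 zax [-0.006  0.02  -1.   ] F [-0.1  0.6  0.6] w 0.0644 q [ 0.21  0.63  1.36  0.02  1.15 -1.28]
post top [0.62473059 0.2403594  0.077     ]
(468, 338, 3) (343, 458, 3)
```

View pics/v10.png

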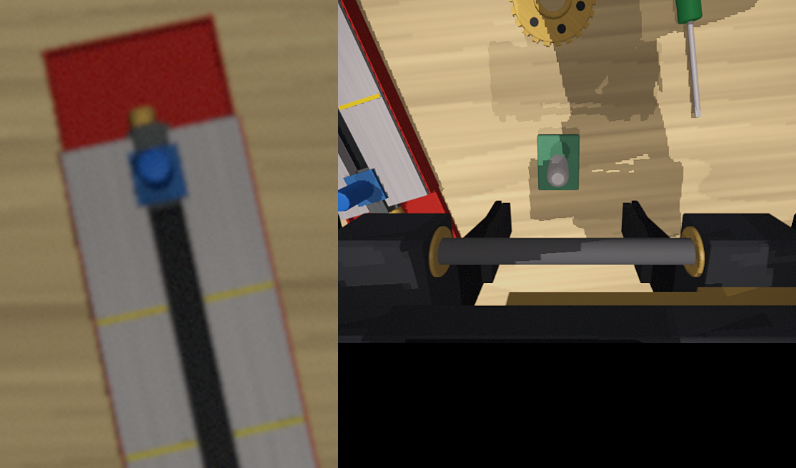

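Image: blue knob near the open end at top px about (279,209), slug at (275,189) just over the tray, arbor in wrist view at about (558,178 of the composite).

```bash
python3 -c "
from h import *;import pickle
T,W=pickle.load(open('w2.pkl','rb'))
C=np.array([.5295,.006]);a=np.radians(11.15);ax=np.array([np.cos(a),np.sin(a)]);ay=np.array([-ax[1],ax[0]])
def pf(n,p): d=p[:2]-C; print(n,np.round(p,4),'plate',np.round([d@ax,d@ay],4))
t=lambda x,y:(T,x/2.6+219.7,y/2.6+144.7)
pf('knob',plane(*t(154,168),.0745))
pf('mark',np.mean([plane(*t(x,y),.03) for x,y in((99,323),(272,286),(127,459),(303,421))],0))
pf('plate end',plane(*t(150,135),.03))
for z in(.015,.024): pf('slug far edge',plane(*t(143,107),z)); pf('slug mid',plane(*t(143,116),z))
w=lambda x,y:(W,(x-338)/.715,y/.715)
print('post top',w(558,180),plane(*w(558,180),.077))
b=[plane(*w(x,y),.02) for x,y in((538,134.5),(579,134.5),(579,189),(538.5,189.5))]
print(np.round(b,4).tolist(),np.mean(b,0))
for i,j in((0,3),(1,2)): print(np.degrees(np.arctan2(*(b[j]-b[i])[[1,0]])))
T0=pickle.load(open('ts.pkl','rb'))[0]
print('tri post',tri((T0,91/3.3+119.6,224/3.3+144.6),w(558,180)))
im=T['pixels'][170:215,255:300,::-1];S=cams.camera('scene')
a=cv2.resize(im,(390,390),interpolation=cv2.INTER_CUBIC);b=cv2.resize(S['pixels'][265:325,270:330,::-1],(390,390),interpolation=cv2.INTER_CUBIC)
cv2.imwrite('pics/v11.png',np.hstack([a,b]))
"
```

```text
knob [0.6259 0.0256 0.0745] plate [0.0984 0.0006]
mark [ 4.977e-01 -2.000e-04  3.000e-02] plate [-0.0324  0.0001]
plate end [0.655  0.0303 0.03  ] plate [ 0.1279 -0.0004]
slug far edge [0.6769 0.0356 0.015 ] plate [0.1504 0.0005]
slug mid [0.6708 0.0356 0.015 ] plate [0.1443 0.0018]
slug far edge [0.6751 0.035  0.024 ] plate [0.1485 0.0003]
slug mid [0.669  0.0351 0.024 ] plate [0.1425 0.0016]
post top ({'pixels': array([[[ 63,  59,  60],
        [ 63,  62,  62],
        [ 65,  48,  48],
        ...,
        [197, 172, 128],
        [198, 174, 129],
        [197, 172, 129]],

       [[ 62,  60,  61],
        [ 63,  61,  62],
        [ 60,  58,  59],
        ...,
        [198, 173, 130],
        [196, 171, 128],
        [197, 172, 129]],

       [[ 61,  57,  58],
        [ 60,  59,  59],
        [ 60,  62,  63],
        ...,
        [196, 172, 128],
        [196, 172, 129],
        [196, 172, 127]],

       ...,

       [[ 36,  34,  42],
        [ 37,  38,  41],
        [ 37,  40,  42],
        ...,
        [ 35,  38,  40],
        [ 38,  37,  38],
        [ 35,  36,  39]],

       [[
[... 213 characters left out ...]
 [ 26,  22,  26],
        ...,
        [ 42,  41,  46],
        [ 41,  41,  45],
        [ 42,  43,  46]]], shape=(480, 640, 3), dtype=uint8), 'fx': 404.2361990731047, 'fy': 404.2361990731047, 'cx': 319.29138594478786, 'cy': 237.78481152462172, 'eye': array([0.54422151, 0.25358539, 0.33937228]), 'rotation': array([-0.09774418, -0.10042425,  0.66452561,  0.73400733])}, 307.6923076923077, 251.74825174825176) [0.62902078 0.2420195  0.077     ]
[[0.5924, 0.223, 0.02], [0.597, 0.2683, 0.02], [0.661, 0.2628, 0.02], [0.6567, 0.2156, 0.02]] [0.62678021 0.24242688 0.02      ]
-6.580380014116346
-4.848320679394923
tri post (array([0.62653477, 0.24113479, 0.07822493]), np.float64(0.002210488269790499))
```

View pics/v11.png

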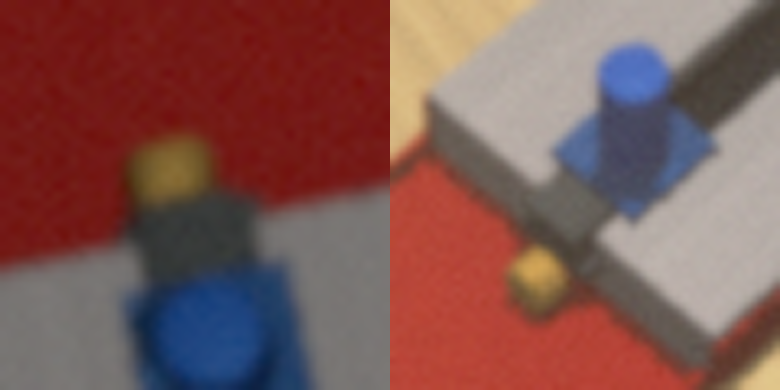

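Slug has dropped onto the tray, about 0.144 along, and the knob is at the stop (joint about 0.19). Arbor to mark comes out at (-0.126, -0.241) from both cameras, with a turn of about +16°. Next I grasp the arbor post with the tip at about 28 mm.

>>> {"api": "carry_out", "payload": {"steps": [[[0.7,-1.0,0],0.5,0],[[0,0,-3],0,0],[[0,0,-3],0,0],[[0,0,-3],0,0],[[0,0,-2],0,0],[[0,0,0],0,0]]}}

```text
time: 10.9
position: [0.6315, 0.2227, 0.0589]
tool_rot: [0.742, 0.67, 0.004, -0.006]
ft_force: [-0.6, -0.4, -0.7]
grip_width: 0.087
```

```bash
python3 -c "
from h import *
st()"
```

```text
t 10.9 pos [0.6315 0.2227 0.0589] jaw 84.21 zax [-0.002  0.015 -1.   ] F [-0.6 -0.4 -0.7] w 0.087 q [ 0.17  0.77  1.43  0.02  0.94 -1.32]
```

>>> {"api": "carry_out", "payload": {"steps": [[[-0.4,1.8,0],0.5,0],[[0,0,0],0,0],[[0,0,0],0,0]]}}

```text
time: 11.2
position: [0.63, 0.2392, 0.0613]
tool_rot: [0.74, 0.672, 0.006, -0.005]
ft_force: [-0.1, 0.1, -0.2]
grip_width: 0.0873
```

```bash
python3 -c "
from h import *
st()"
```

```text
t 11.2 pos [0.63   0.2392 0.0613] jaw 84.52 zax [ 0.001  0.016 -1.   ] F [-0.1  0.1 -0.2] w 0.0873 q [ 0.19  0.77  1.42  0.02  0.95 -1.3 ]
```

>>> {"api": "carry_out", "payload": {"steps": [[[-0.2,0.2,-1.5],0.5,0],[[0,0,-1.5],0,0],[[0,0,-0.8],0,0],[[0,0,0],0,0]]}}

```text
time: 11.6
position: [0.6289, 0.2423, 0.0227]
tool_rot: [0.736, 0.677, 0.008, -0.004]
ft_force: [-0.5, 1.3, 0.0]
grip_width: 0.0871
```

```bash
python3 -c "
from h import *
st()"
```

```text
t 11.6 pos [0.6289 0.2423 0.0227] jaw 85.16 zax [ 0.006  0.016 -1.   ] F [-0.5  1.3  0. ] w 0.0871 q [ 0.2   0.82  1.44  0.02  0.87 -1.3 ]
```

Tip is at about 30 mm. Closing on the post, jaw along the arbor's y.

>>> {"api": "carry_out", "payload": {"steps": [[[-0.05,0,0],0,1],[[0,0,-0.05],0,1],[[0,0,0],0,1],[[0,0,-0.05],0,1],[[0,0,0],0,1],[[0,0,0],0,1],[[0,0,0],0,1],[[0,0,0],0,1],[[0,0,0],0,1]], "squeeze": 30}}

```text
time: 12.5
position: [0.6291, 0.2422, 0.0222]
tool_rot: [0.736, 0.677, 0.008, -0.004]
ft_force: [-0.2, 0.1, 0.0]
grip_width: 0.023
```

```bash
python3 -c "
from h import *
st()"
```

```text
t 12.5 pos [0.6291 0.2422 0.0222] jaw 85.15 zax [ 0.007  0.017 -1.   ] F [-0.2  0.1  0. ] w 0.023 q [ 0.2   0.83  1.44  0.02  0.87 -1.3 ]
```

>>> {"api": "carry_out", "payload": {"steps": [[[0,0,0.5],0,1],[[0,0,1],0,1],[[0,0,2],0,1],[[0,0,2.5],0,1],[[0,0,2],0,1],[[-0.5,-1,0],1,1],[[-1,-2,0],2,1],[[-1.5,-3,0],2.5,1],[[-1.5,-3,0],2.5,1],[[-1.5,-3,0],2.5,1]]}}

```text
time: 13.5
position: [0.5657, 0.1228, 0.1068]
tool_rot: [0.666, 0.746, 0.007, -0.004]
ft_force: [0.7, -0.4, -4.1]
grip_width: 0.0211
```

```bash
python3 -c "
from h import *
st()"
```

```text
t 13.5 pos [0.5657 0.1228 0.1068] jaw 96.46 zax [ 0.003  0.017 -1.   ] F [ 0.7 -0.4 -4.1] w 0.0211 q [ 0.01  0.61  1.65  0.02  0.88 -1.69]
```

>>> {"api": "carry_out", "payload": {"steps": [[[-1.5,-3,0],2,1],[[-1.5,-3,0],2,1],[[-1,-2.2,0],1,1],[[-0.6,-1,-0.5],0,1],[[0,0,0],0,1],[[0,0,0],0,1],[[0,0,0],0,1]]}}

```text
time: 14.2
position: [0.5159, 0.0259, 0.1042]
tool_rot: [0.633, 0.774, 0.007, -0.005]
ft_force: [-0.3, -0.4, -4.3]
grip_width: 0.0211
```

```bash
python3 -c "
from h import *
st()"
```

```text
t 14.2 pos [0.5159 0.0259 0.1042] jaw 101.44 zax [ 0.002  0.017 -1.   ] F [-0.3 -0.4 -4.3] w 0.0211 q [-0.18  0.55  1.81  0.02  0.79 -1.97]
```

>>> {"api": "carry_out", "payload": {"steps": [[[-0.7,-1.2,0],0,1],[[-0.6,-1.2,-1],0,1],[[0,0,-1],0,1],[[0,0,0],0,1],[[0,0,0],0,1]]}}

```text
time: 14.7
position: [0.5042, 0.0031, 0.0837]
tool_rot: [0.631, 0.776, 0.008, -0.004]
ft_force: [0.2, -0.4, -3.6]
grip_width: 0.0211
```

```bash
python3 -c "
from h import *
st()
W=cams.camera('wrist');cv2.imwrite('pics/v12.png',W['pixels'][60:460,:,::-1])
"
```

```text
t 14.7 pos [0.5042 0.0031 0.0837] jaw 101.76 zax [ 0.005  0.017 -1.   ] F [ 0.2 -0.4 -3.6] w 0.0211 q [-0.23  0.58  1.85  0.03  0.71 -2.02]
```

View pics/v12.png

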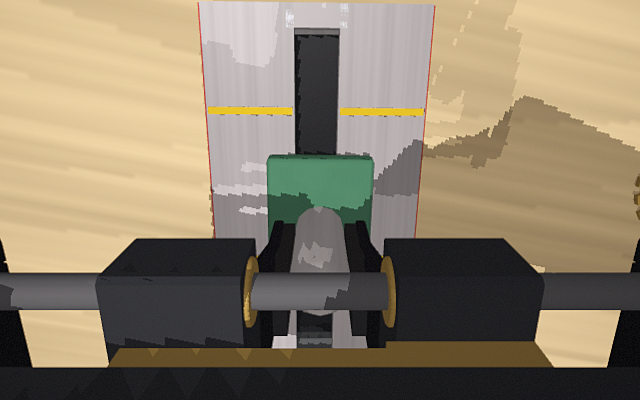

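Image: arbor upright with its base square to the plate. Base back edge centre is at (320,217 in full px), slot centre about (317,150). Computing the lateral residual.

```bash
python3 -c "
from h import *
W=cams.camera('wrist');st()
L=[plane(W,u,v+60,.03) for u,v in((294.5,50),(294.5,140))];Rr=[plane(W,u,v+60,.03) for u,v in((340,50),(338,140))]
c=[(a+b)/2 for a,b in zip(L,Rr)]; print('slot',c,[np.linalg.norm((a-b)[:2]) for a,b in zip(L,Rr)])
e=[plane(W,u,v+60,.03) for u,v in((198,4),(435,6),(214,234),(419,234))]; print('edges',np.round(e,4).tolist())
ym=[plane(W,u,v+60,.03) for u,v in((209,111),(427,112))];print('line ends',np.round(ym,4).tolist())
m=(ym[0]+ym[1])/2
d=Rr[0]-L[0]; d=d[:2]/np.linalg.norm(d[:2]); print('across deg',np.degrees(np.arctan2(d[1],d[0])))
l=ym[1]-ym[0]; l=l[:2]/np.linalg.norm(l[:2]);ax=np.array([l[1],-l[0]])
print('line deg',np.degrees(np.arctan2(l[1],l[0])),'mark by line',m[:2]+.045*ax)
b=[plane(W,u,v+60,.0815) for u,v in((267.5,157),(373.5,157))];bc=(b[0]+b[1])/2;print('base back',b,np.linalg.norm(b[0]-b[1]))
bl=(b[1]-b[0])[:2];bl/=np.linalg.norm(bl);print('base deg',np.degrees(np.arctan2(bl[1],bl[0])),'arbor centre',bc[:2]+.033*np.array([bl[1],-bl[0]]))
"
```

```text
t 14.8 pos [0.5043 0.0032 0.0839] jaw 101.77 zax [ 0.005  0.017 -1.   ] F [-0.8 -0.5 -4.2] w 0.0212 q [-0.23  0.57  1.85  0.03  0.71 -2.02]
slot [array([ 0.42617521, -0.01407483,  0.03      ]), array([ 0.47307377, -0.00496916,  0.03      ])] [np.float64(0.02375343657017336), np.float64(0.02421438470993211)]
edges [[0.4168, -0.0774, 0.03], [0.3931, 0.0403, 0.03], [0.541, -0.0532, 0.03], [0.517, 0.0671, 0.03]]
line ends [[0.4691, -0.0652, 0.03], [0.4457, 0.0513, 0.03]]
across deg 101.74748772141483
line deg 101.35458964605263 mark by line [0.50147333 0.00190341]
base back [array([ 0.47423677, -0.02668012,  0.0815    ]), array([0.46508392, 0.0182614 , 0.0815    ])] 0.045864090269438565
base deg 101.51150194999158 arbor centre [0.50199654 0.00237627]
```

>>> {"api": "carry_out", "payload": {"steps": [[[-0.05,-0.1,-0.8],-0.3,1],[[0,0,-1],0,1],[[0,0,-0.8],0,1],[[0,0,0],0,1]]}}

```text
time: 15.2
position: [0.5047, 0.0026, 0.0563]
tool_rot: [0.633, 0.774, 0.009, -0.002]
ft_force: [-1.4, -0.3, -4.8]
grip_width: 0.0211
```

```bash
python3 -c "
from h import *
st()"
```

```text
t 15.2 pos [0.5047 0.0026 0.0563] jaw 101.52 zax [ 0.007  0.017 -1.   ] F [-1.4 -0.3 -4.8] w 0.0211 q [-0.23  0.63  1.87  0.03  0.65 -2.02]
```

>>> {"api": "carry_out", "payload": {"steps": [[[-0.05,-0.05,-0.4],0,1],[[0,0,-0.2],0,1]]}}

```text
time: 15.4
position: [0.5041, 0.0021, 0.0495]
tool_rot: [0.633, 0.774, 0.009, -0.003]
ft_force: [-0.3, 0.0, -3.6]
grip_width: 0.021
```

>>> {"api": "carry_out", "payload": {"steps": [[[0,0,-0.2],0,1],[[0,0,-0.2],0,1]]}}

```text
time: 15.6
position: [0.5043, 0.0021, 0.0452]
tool_rot: [0.633, 0.774, 0.009, -0.003]
ft_force: [-0.8, -0.3, -4.1]
grip_width: 0.0211
```

```bash
python3 -c "
from h import *
st()"
```

```text
t 15.6 pos [0.5043 0.0021 0.0452] jaw 101.52 zax [ 0.007  0.017 -1.   ] F [-0.8 -0.3 -4.1] w 0.0211 q [-0.23  0.65  1.87  0.03  0.62 -2.03]
```

>>> {"api": "carry_out", "payload": {"steps": [[[0,0,-0.2],0,1],[[0,0,-0.1],0,1]]}}

```text
time: 15.8
position: [0.5047, 0.0021, 0.0423]
tool_rot: [0.633, 0.774, 0.009, -0.002]
ft_force: [-1.6, 1.3, 6.2]
grip_width: 0.0213
```

>>> {"api": "carry_out", "payload": {"steps": [[[0,0,-0.1],0,1],[[0,0,0],0,1]]}}

```text
time: 16.0
position: [0.5048, 0.0022, 0.0427]
tool_rot: [0.633, 0.774, 0.009, -0.002]
ft_force: [-0.7, 0.4, -3.2]
grip_width: 0.021
```

```bash
python3 -c "
from h import *
st()"
```

```text
t 16.0 pos [0.5048 0.0022 0.0427] jaw 101.52 zax [ 0.008  0.016 -1.   ] F [-0.7  0.4 -3.2] w 0.021 q [-0.23  0.65  1.87  0.03  0.61 -2.03]
```

Seated at the predicted height with contact felt. Opening and rising.

>>> {"api": "carry_out", "payload": {"steps": [[[0,0,0],0,0],[[0,0,0],0,0],[[0,0,0],0,0],[[0,0,0],0,0],[[0,0,0],0,0],[[0,0,1.5],0,0],[[0,0,3],0,0],[[0,0,4],0,0],[[0,0,4],0,0],[[0,0,0],0,0]]}}

```text
time: 17.0
position: [0.5052, 0.0019, 0.1714]
tool_rot: [0.633, 0.774, 0.009, -0.002]
ft_force: [1.2, -0.7, 0.4]
grip_width: 0.0854
```

>>> {"api": "carry_out", "payload": {"steps": [[[-0.5,3,0],0,0],[[-0.5,4,0],0,0],[[-1,4,0],0,0],[[-1,4,0],0,0],[[-1,4,0],0,0],[[-0.5,3,0],0,0],[[0,0,0],0,0],[[0,0,0],0,0]]}}

```text
time: 17.8
position: [0.4573, 0.2271, 0.1682]
tool_rot: [0.634, 0.773, 0.008, -0.001]
ft_force: [0.6, 0.2, 0.2]
grip_width: 0.0871
```

```bash
python3 -c "
from h import *;import pickle
st()
W=cams.camera('wrist');T=cams.camera('top');pickle.dump((T,W),open('w3.pkl','wb'))
a=cv2.resize(T['pixels'][145:360,130:350,::-1],None,fx=1.5,fy=1.5,interpolation=cv2.INTER_CUBIC)
b=cv2.resize(W['pixels'][:,:,::-1],None,fx=.7,fy=.7,interpolation=cv2.INTER_AREA)
h=max(a.shape[0],b.shape[0]);f=lambda i:cv2.copyMakeBorder(i,0,h-i.shape[0],0,0,0)
cv2.imwrite('pics/v13.png',np.hstack([f(a),f(b)]));print(a.shape)"
```

```text
t 17.8 pos [0.4573 0.2271 0.1682] jaw 101.26 zax [ 0.009  0.014 -1.   ] F [0.6 0.2 0.2] w 0.0871 q [ 0.23  0.44  1.78  0.01  0.92 -1.54]
(322, 330, 3)
```

View pics/v13.png

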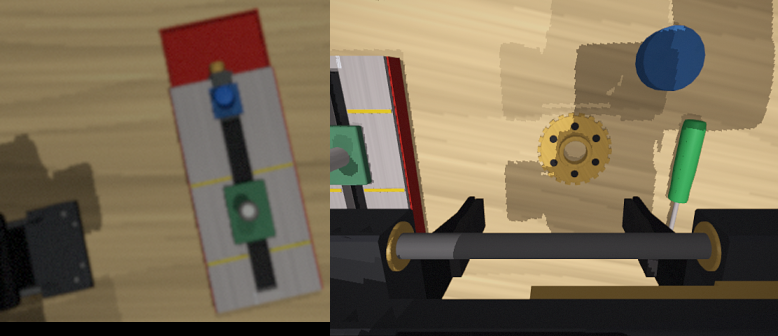

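Image: arbor seated between the yellow lines at top px about (295,285); gold collar in wrist view at about (350,214). Fitting the gold disc rim in world coordinates.

```bash
cat >> h.py <<'E'
def disc(c,lo,hi,box,z):
    "centre and diameter of a coloured disc, its contour mapped to the plane z"
    x,y,w,h=box; m=cv2.inRange(cv2.cvtColor(c["pixels"][y:y+h,x:x+w],cv2.COLOR_RGB2HSV),lo,hi)
    m=cv2.morphologyEx(m,cv2.MORPH_OPEN,np.ones((3,3),np.uint8))
    k=max(cv2.findContours(m,cv2.RETR_EXTERNAL,cv2.CHAIN_APPROX_NONE)[0],key=cv2.contourArea)[:,0]+[x,y]
    P=np.array([plane(c,u,v,z)[:2] for u,v in k]); (cx,cy),r=cv2.minEnclosingCircle((P*1000).astype(np.float32))
    print("disc",round(cx,1),round(cy,1),"dia",round(2*r,1),"mean",np.round((P.max(0)+P.min(0))*500,1)); return cx/1000,cy/1000
E
python3 - <<'E'
from h import *;import pickle
T,W=pickle.load(open('w3.pkl','rb'))
w=W['pixels'];print([cv2.cvtColor(w[v:v+1,u:u+1],cv2.COLOR_RGB2HSV)[0,0].tolist() for u,v in((315,215),(335,190),(385,220),(350,245),(280,215),(270,180),(420,250))])
for lo in (130,145,160): disc(W,(15,lo,60),(28,255,255),(290,150,110,120),.004)
print(plane(W,350,214.3,.016))
print('post T',plane(T,130+248/1.5-.3,145+211/1.5-.3,.097))
E
```

```text
[[21, 148, 214], [20, 154, 152], [20, 156, 150], [105, 43, 24], [19, 80, 226], [19, 82, 218], [19, 99, 157]]
disc 455.9 253.8 dia 89.9 mean [455.7 254. ]
disc 455.9 253.5 dia 89.3 mean [455.9 253.7]Traceback (most recent call last):
  File "<stdin>", line 4, in <module>
  File "h.py", line 32, in disc
    k=max(cv2.findContours(m,cv2.RETR_EXTERNAL,cv2.CHAIN_APPROX_NONE)[0],key=cv2.contourArea)[:,0]+[x,y]
      ~~~^^^^^^^^^^^^^^^^^^^^^^^^^^^^^^^^^^^^^^^^^^^^^^^^^^^^^^^^^^^^^^^^^^^^^^^^^^^^^^^^^^^^
ValueError: max() iterable argument is empty
```

>>> {"api": "carry_out", "payload": {"steps": [[[-0.1,1.5,0],0,0],[[0,1.2,-2],0,0],[[0,0,-3],0,0],[[0,0,-3],0,0],[[0,0,-2],0,0],[[0,0,0],0,0],[[0,0,0],0,0]]}}

```text
time: 18.6
position: [0.4625, 0.2524, 0.0666]
tool_rot: [0.64, 0.768, 0.012, 0.001]
ft_force: [0.5, 0.2, 1.3]
grip_width: 0.0869
```

```bash
python3 -c "
from h import *
st()"
```

```text
t 18.6 pos [0.4625 0.2524 0.0666] jaw 100.36 zax [ 0.016  0.017 -1.   ] F [0.5 0.2 1.3] w 0.0869 q [ 0.28  0.62  1.82  0.02  0.68 -1.49]
```

>>> {"api": "carry_out", "payload": {"steps": [[[-0.6,0.1,-2],0.5,0],[[-0.05,0,-2],0.3,0],[[-0.05,0,-1],0,0],[[0,0,0],0,0]]}}

```text
time: 19.0
position: [0.4607, 0.2544, 0.0201]
tool_rot: [0.636, 0.772, 0.016, 0.004]
ft_force: [0.5, -0.5, 0.2]
grip_width: 0.0868
```

```bash
python3 -c "
from h import *
st()"
```

```text
t 19.0 pos [0.4607 0.2544 0.0201] jaw 101.02 zax [ 0.027  0.02  -0.999] F [ 0.5 -0.5  0.2] w 0.0868 q [ 0.28  0.7   1.85  0.02  0.56 -1.5 ]
```

>>> {"api": "carry_out", "payload": {"steps": [[[-0.45,-0.05,-1],0,0],[[-0.05,0,-0.6],0,0],[[-0.05,0,0],0,0]]}}

```text
time: 19.3
position: [0.457, 0.2543, 0.0054]
tool_rot: [0.636, 0.771, 0.019, 0.005]
ft_force: [-0.3, -0.5, 1.4]
grip_width: 0.087
```

```bash
python3 -c "
from h import *
st()"
```

```text
t 19.3 pos [0.457  0.2543 0.0054] jaw 100.98 zax [ 0.032  0.022 -0.999] F [-0.3 -0.5  1.4] w 0.087 q [ 0.29  0.73  1.86  0.02  0.51 -1.5 ]
```

>>> {"api": "carry_out", "payload": {"steps": [[[-0.1,0,-0.4],0,0],[[-0.05,0,-0.2],0,0],[[0,0,0],0,0.3]]}}

```text
time: 19.6
position: [0.4557, 0.2545, -0.0005]
tool_rot: [0.636, 0.771, 0.019, 0.006]
ft_force: [-0.3, 1.5, -0.4]
grip_width: 0.0836
```

```bash
python3 -c "
from h import *
st()"
```

```text
t 19.6 pos [ 0.4557  0.2545 -0.0005] jaw 100.98 zax [ 0.033  0.022 -0.999] F [-0.3  1.5 -0.4] w 0.0836 q [ 0.29  0.74  1.87  0.03  0.49 -1.5 ]
```

Centred, tip at about 7 mm. Closing on the collar (40 mm).

>>> {"api": "carry_out", "payload": {"steps": [[[0,0,0],0,0.7],[[0,0,-0.05],0,0.7],[[0,0,0],0,0.7],[[0,0,-0.05],0,0.7],[[0,0,0],0,0.7],[[0,0,0],0,0.7]], "squeeze": 25}}

```text
time: 20.2
position: [0.4561, 0.2547, -0.0012]
tool_rot: [0.636, 0.771, 0.019, 0.006]
ft_force: [0.2, 0.8, 0.1]
grip_width: 0.039
```

```bash
python3 -c "
from h import *
st()"
```

```text
t 20.2 pos [ 0.4561  0.2547 -0.0012] jaw 100.98 zax [ 0.034  0.022 -0.999] F [0.2 0.8 0.1] w 0.039 q [ 0.29  0.74  1.87  0.03  0.49 -1.5 ]
```

>>> {"api": "carry_out", "payload": {"steps": [[[0,0,1],0,0.7],[[0,0,2],0,0.7],[[0,0,3],0,0.7],[[0,0,3],0,0.7],[[0,0,2.5],0,0.7],[[0,0,0.5],0,0.7],[[0.3,-1.5,0],0,0.7],[[0.6,-3,0],0,0.7],[[0.8,-4,0],0,0.7],[[0.8,-4,0],0,0.7]]}}

```text
time: 21.2
position: [0.4751, 0.1295, 0.1228]
tool_rot: [0.632, 0.774, 0.017, 0.003]
ft_force: [0.5, 0.3, -2.3]
grip_width: 0.0389
```

```bash
python3 -c "
from h import *
st()"
```

```text
t 21.2 pos [0.4751 0.1295 0.1228] jaw 101.55 zax [ 0.027  0.022 -0.999] F [ 0.5  0.3 -2.3] w 0.0389 q [ 0.02  0.49  1.87  0.03  0.76 -1.77]
```

>>> {"api": "carry_out", "payload": {"steps": [[[0.8,-4,0],0,0.7],[[0.8,-4,0],0,0.7],[[0.5,-2.5,0],0,0.7],[[0.3,-1,0],0,0.7],[[0,0,0],0,0.7],[[0,0,0],0,0.7],[[0,0,0],0,0.7]]}}

```text
time: 21.9
position: [0.4961, 0.008, 0.1186]
tool_rot: [0.635, 0.773, 0.015, -0.001]
ft_force: [0.7, 0.2, -1.6]
grip_width: 0.0386
```

```bash
python3 -c "
from h import *
st()"
```

```text
t 21.9 pos [0.4961 0.008  0.1186] jaw 101.22 zax [ 0.018  0.024 -1.   ] F [ 0.7  0.2 -1.6] w 0.0386 q [-0.23  0.5   1.86  0.04  0.77 -2.02]
```

>>> {"api": "carry_out", "payload": {"steps": [[[0.6,-0.5,-0.4],0,0.7],[[0,0,-0.4],0,0.7],[[0,0,0],0,0.7],[[0,0,0],0,0.7]]}}

```text
time: 22.3
position: [0.5015, 0.0063, 0.1096]
tool_rot: [0.632, 0.774, 0.015, -0.001]
ft_force: [0.7, -0.7, -2.1]
grip_width: 0.0387
```

```bash
python3 -c "
from h import *
st()"
```

```text
t 22.3 pos [0.5015 0.0063 0.1096] jaw 101.54 zax [ 0.017  0.024 -1.   ] F [ 0.7 -0.7 -2.1] w 0.0387 q [-0.23  0.52  1.85  0.04  0.76 -2.03]
```

>>> {"api": "carry_out", "payload": {"steps": [[[0.15,-0.45,0],0,0.7],[[0,0,0],0,0.7],[[0,0,0],0,0.7]]}}

```text
time: 22.6
position: [0.503, 0.0018, 0.1096]
tool_rot: [0.632, 0.775, 0.015, -0.001]
ft_force: [0.3, -0.5, -1.8]
grip_width: 0.0389
```

```bash
python3 -c "
from h import *
st()"
```

```text
t 22.6 pos [0.503  0.0018 0.1096] jaw 101.57 zax [ 0.016  0.025 -1.   ] F [ 0.3 -0.5 -1.8] w 0.0389 q [-0.24  0.52  1.85  0.04  0.76 -2.04]
```

>>> {"api": "carry_out", "payload": {"steps": [[[0,0,-0.7],0,0.7],[[0,0,-0.5],0,0.7],[[0,0,-0.4],0,0.7]]}}

```text
time: 22.9
position: [0.5035, 0.0015, 0.0931]
tool_rot: [0.632, 0.774, 0.015, -0.001]
ft_force: [0.1, 0.4, -2.1]
grip_width: 0.0387
```

>>> {"api": "carry_out", "payload": {"steps": [[[-0.05,0,-0.4],0,0.7],[[-0.05,0,-0.4],0,0.7]]}}

```text
time: 23.1
position: [0.5022, 0.0015, 0.084]
tool_rot: [0.632, 0.774, 0.015, -0.001]
ft_force: [-0.0, 0.1, -2.3]
grip_width: 0.0384
```

```bash
python3 -c "
from h import *
st()"
```

```text
t 23.1 pos [0.5022 0.0015 0.084 ] jaw 101.54 zax [ 0.017  0.024 -1.   ] F [-0.   0.1 -2.3] w 0.0384 q [-0.24  0.57  1.87  0.04  0.69 -2.04]
```

>>> {"api": "carry_out", "payload": {"steps": [[[0.05,0,-0.8],0,0.7],[[-0.05,0,-1],0,0.7],[[-0.05,0,-0.8],0,0.7],[[0,0,-0.4],0,0.7]]}}

```text
time: 23.5
position: [0.5015, 0.0016, 0.051]
tool_rot: [0.632, 0.774, 0.015, -0.001]
ft_force: [0.4, 0.1, -1.9]
grip_width: 0.0388
```

```bash
python3 -c "
from h import *
st()"
```

```text
t 23.5 pos [0.5015 0.0016 0.051 ] jaw 101.54 zax [ 0.017  0.024 -1.   ] F [ 0.4  0.1 -1.9] w 0.0388 q [-0.24  0.63  1.89  0.05  0.61 -2.05]
```

>>> {"api": "carry_out", "payload": {"steps": [[[0.1,0,-0.5],0,0.7],[[0,0,-0.3],0,0.7]]}}

```text
time: 23.7
position: [0.5024, 0.0016, 0.0418]
tool_rot: [0.632, 0.774, 0.015, -0.002]
ft_force: [0.7, 0.5, -2.6]
grip_width: 0.0385
```

>>> {"api": "carry_out", "payload": {"steps": [[[0,0,-0.2],0,0.7],[[0,0,-0.1],0,0.7]]}}

```text
time: 23.9
position: [0.5023, 0.0017, 0.0387]
tool_rot: [0.632, 0.774, 0.014, -0.002]
ft_force: [-3.1, 0.5, 11.1]
grip_width: 0.0385
```

```bash
python3 -c "
from h import *
st()"
```

```text
t 23.9 pos [0.5023 0.0017 0.0387] jaw 101.55 zax [ 0.016  0.025 -1.   ] F [-3.1  0.5 11.1] w 0.0385 q [-0.24  0.66  1.89  0.05  0.59 -2.05]
```

Resting on the base at the predicted height. Releasing, rising, heading for red.

>>> {"api": "carry_out", "payload": {"steps": [[[0,0,0],0,0],[[0,0,0],0,0],[[0,0,0.05],0,0],[[0,0,0],0,0],[[0,0,1],0,0],[[0,0,3],0,0],[[0,0,4],0,0],[[0,0,4],0,0],[[0,0,2],0,0],[[0,0,0],0,0]]}}

```text
time: 24.9
position: [0.503, 0.0015, 0.1884]
tool_rot: [0.633, 0.774, 0.015, 0.0]
ft_force: [-0.6, -0.6, 0.7]
grip_width: 0.0871
```

>>> {"api": "carry_out", "payload": {"steps": [[[-0.5,-3,0],0,0],[[-0.6,-4,0],0,0],[[-0.8,-4,0],0,0],[[-0.8,-4,0],0,0],[[-0.8,-4,0],0,0],[[-0.5,-3,0],0,0],[[0,0,0],0,0],[[0,0,0],0,0]]}}

```text
time: 25.7
position: [0.4575, -0.2236, 0.1849]
tool_rot: [0.631, 0.775, 0.016, -0.002]
ft_force: [-0.1, 0.3, 0.0]
grip_width: 0.0872
```

```bash
python3 - <<'E'
from h import *;import pickle
st()
W=cams.camera('wrist');T=cams.camera('top');pickle.dump((T,W),open('w4.pkl','wb'))
b=(0,0,640,300)
for s in(120,160): disc(W,(0,s,60),(6,255,255),(0,100,640,190),.004)
print('red T check',disc(T,(0,150,60),(8,255,255),(400,280,90,70),.004))
disc(T,(15,130,60),(28,255,255),(240,250,110,80),.044)
a=cv2.resize(T['pixels'][180:340,210:370,::-1],None,fx=2,fy=2,interpolation=cv2.INTER_CUBIC)
b=cv2.resize(W['pixels'][:,:,::-1],None,fx=.7,fy=.7,interpolation=cv2.INTER_AREA)
h=max(a.shape[0],b.shape[0]);f=lambda i:cv2.copyMakeBorder(i,0,h-i.shape[0],0,0,0)
cv2.imwrite('pics/v14.png',np.hstack([f(a),f(b)]))
E
```

```text
t 25.7 pos [ 0.4575 -0.2236  0.1849] jaw 101.69 zax [ 0.017  0.028 -0.999] F [-0.1  0.3  0. ] w 0.0872 q [-0.69  0.41  1.75  0.04  0.98 -2.49]
disc 455.1 -254.2 dia 71.6 mean [ 455.  -254.4]
disc 455.0 -254.1 dia 71.4 mean [ 455.  -254.4]
disc 439.1 -261.5 dia 49.0 mean [ 438.9 -262.4]
red T check (0.43906866455078125, -0.26152117919921875)
disc 500.6 1.0 dia 90.7 mean [500.7   0.7]
```

View pics/v14.png

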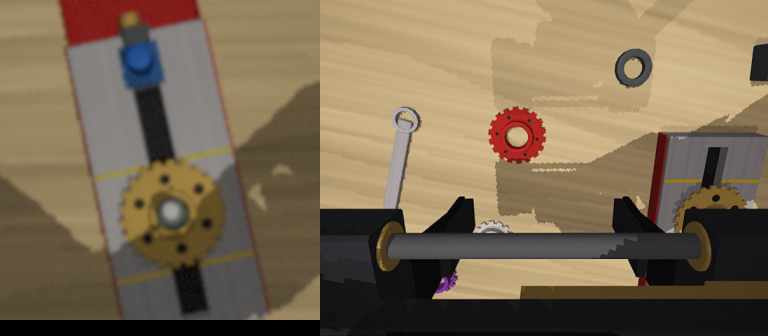

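Image: gold is flat over the post (top px about (296,286)); red at wrist px (282,193) measures (0.455, -0.254), 71.5 mm across as it should. Going to red.

>>> {"api": "carry_out", "payload": {"steps": [[[-0.1,-1.5,0],0,0],[[-0.1,-1.5,-2],0,0],[[0,0,-3],0,0],[[0,0,-4],0,0],[[0,0,-3],0,0],[[0,0,0],0,0],[[0,0,0],0,0]]}}

```text
time: 26.5
position: [0.4601, -0.2535, 0.0636]
tool_rot: [0.626, 0.78, 0.015, 0.003]
ft_force: [1.0, -0.4, 1.1]
grip_width: 0.0869
```

```bash
python3 -c "
from h import *
st()"
```

```text
t 26.5 pos [ 0.4601 -0.2535  0.0636] jaw 102.52 zax [ 0.023  0.021 -1.   ] F [ 1.  -0.4  1.1] w 0.0869 q [-0.74  0.63  1.81  0.05  0.7  -2.56]
```

>>> {"api": "carry_out", "payload": {"steps": [[[-0.5,0,-2],-0.5,0],[[-0.1,0,-2],-0.5,0],[[-0.1,0,-1],0,0],[[0,0,0],0,0]]}}

```text
time: 26.9
position: [0.4578, -0.2566, 0.0187]
tool_rot: [0.631, 0.775, 0.015, 0.009]
ft_force: [0.6, -0.5, 0.4]
grip_width: 0.087
```

```bash
python3 -c "
from h import *
st()"
```

```text
t 26.9 pos [ 0.4578 -0.2566  0.0187] jaw 101.71 zax [ 0.033  0.011 -0.999] F [ 0.6 -0.5  0.4] w 0.087 q [-0.74  0.71  1.84  0.06  0.57 -2.57]
```

>>> {"api": "carry_out", "payload": {"steps": [[[-0.3,0.25,-1],0,0],[[-0.05,0,-0.6],0,0],[[-0.05,0,-0.2],0,0],[[0,0,0],0,0.2]]}}

```text
time: 27.3
position: [0.4556, -0.2553, 0.0025]
tool_rot: [0.631, 0.776, 0.015, 0.013]
ft_force: [0.5, -0.3, 0.5]
grip_width: 0.0839
```

```bash
python3 -c "
from h import *
st()"
```

```text
t 27.3 pos [ 0.4556 -0.2553  0.0025] jaw 101.78 zax [ 0.038  0.007 -0.999] F [ 0.5 -0.3  0.5] w 0.0839 q [-0.74  0.74  1.86  0.06  0.52 -2.57]
```

>>> {"api": "carry_out", "payload": {"steps": [[[-0.05,0.1,-0.3],0,0.7],[[0,0,0],0,0.7],[[0,0,0],0,0.7],[[0,0,0],0,0.7],[[0,0,0],0,0.7],[[0,0,0],0,0.7],[[0,0,0],0,0.7]]}}

```text
time: 28.0
position: [0.4556, -0.2546, -0.0001]
tool_rot: [0.631, 0.776, 0.015, 0.013]
ft_force: [-0.1, -0.7, -0.5]
grip_width: 0.0387
```

```bash
python3 -c "
from h import *
st()"
```

```text
t 28.0 pos [ 4.556e-01 -2.546e-01 -1.000e-04] jaw 101.78 zax [ 0.039  0.006 -0.999] F [-0.1 -0.7 -0.5] w 0.0387 q [-0.74  0.74  1.86  0.06  0.51 -2.57]
```

>>> {"api": "carry_out", "payload": {"steps": [[[0,0,1],0,0.7],[[0,0,2],0,0.7],[[0,0,3],0,0.7],[[0,0,3],0,0.7],[[0,0,2.5],0,0.7],[[0,0,0.5],0,0.7],[[0.3,1.5,0],0,0.7],[[0.6,3,0],0,0.7],[[0.8,4,0],0,0.7],[[0.8,4,0],0,0.7]]}}

```text
time: 29.0
position: [0.4781, -0.1267, 0.1233]
tool_rot: [0.635, 0.772, 0.014, 0.011]
ft_force: [0.4, 0.0, -1.4]
grip_width: 0.0385
```

>>> {"api": "carry_out", "payload": {"steps": [[[0.8,4,0],0,0.7],[[0.8,4,0],0,0.7],[[0.5,2.5,0],0,0.7],[[0.3,1,0],0,0.7],[[0,0,0],0,0.7],[[0,0,0],0,0.7],[[0,0,0],0,0.7]]}}

```text
time: 29.7
position: [0.4936, 0.0027, 0.1153]
tool_rot: [0.632, 0.775, 0.011, 0.001]
ft_force: [-0.0, -0.0, -1.3]
grip_width: 0.0384
```

```bash
python3 -c "
from h import *
st()"
```

```text
t 29.7 pos [0.4936 0.0027 0.1153] jaw 101.56 zax [ 0.016  0.015 -1.   ] F [-0.  -0.  -1.3] w 0.0384 q [-0.23  0.5   1.87  0.03  0.76 -2.03]
```

>>> {"api": "carry_out", "payload": {"steps": [[[0.9,-0.1,-0.3],0,0.7],[[0,0,0],0,0.7],[[0,0,0],0,0.7],[[0,0,0],0,0.7]]}}

```text
time: 30.1
position: [0.5041, -0.0023, 0.1119]
tool_rot: [0.635, 0.773, 0.011, 0.002]
ft_force: [-0.5, -0.5, -1.6]
grip_width: 0.0386
```

```bash
python3 -c "
from h import *
st()"
```

```text
t 30.1 pos [ 0.5041 -0.0023  0.1119] jaw 101.21 zax [ 0.017  0.014 -1.   ] F [-0.5 -0.5 -1.6] w 0.0386 q [-0.24  0.52  1.84  0.03  0.77 -2.02]
```

>>> {"api": "carry_out", "payload": {"steps": [[[-0.1,0.3,0],0,0.7],[[0,0,0],0,0.7],[[0,0,0],0,0.7]]}}

```text
time: 30.4
position: [0.5028, 0.0005, 0.1121]
tool_rot: [0.635, 0.772, 0.011, 0.002]
ft_force: [1.3, -0.2, -1.7]
grip_width: 0.0388
```

```bash
python3 -c "
from h import *
st()"
```

```text
t 30.4 pos [5.028e-01 5.000e-04 1.121e-01] jaw 101.16 zax [ 0.017  0.014 -1.   ] F [ 1.3 -0.2 -1.7] w 0.0388 q [-0.23  0.52  1.85  0.03  0.76 -2.02]
```

>>> {"api": "carry_out", "payload": {"steps": [[[0,0.05,-0.8],0,0.7],[[0,0,-0.5],0,0.7],[[0,0,-0.4],0,0.7]]}}

```text
time: 30.7
position: [0.503, 0.0013, 0.0944]
tool_rot: [0.635, 0.773, 0.011, 0.003]
ft_force: [-0.5, 0.2, -1.2]
grip_width: 0.0389
```

>>> {"api": "carry_out", "payload": {"steps": [[[-0.05,0,-0.4],0,0.7],[[-0.05,0,-0.4],0,0.7]]}}

```text
time: 30.9
position: [0.5017, 0.0014, 0.0852]
tool_rot: [0.635, 0.773, 0.011, 0.002]
ft_force: [-0.5, -0.4, -1.2]
grip_width: 0.0389
```

```bash
python3 -c "
from h import *
st()"
```

```text
t 30.9 pos [0.5017 0.0014 0.0852] jaw 101.2 zax [ 0.017  0.014 -1.   ] F [-0.5 -0.4 -1.2] w 0.0389 q [-0.23  0.57  1.87  0.03  0.69 -2.02]
```

>>> {"api": "carry_out", "payload": {"steps": [[[0.1,0,-0.8],0,0.7],[[-0.05,0,-0.8],0,0.7],[[0,0,-0.4],0,0.7]]}}

```text
time: 31.2
position: [0.5022, 0.0014, 0.0632]
tool_rot: [0.635, 0.773, 0.011, 0.002]
ft_force: [0.3, -0.8, -1.6]
grip_width: 0.0386
```

>>> {"api": "carry_out", "payload": {"steps": [[[0,0,-0.3],0,0.7],[[0,0,-0.15],0,0.7]]}}

```text
time: 31.4
position: [0.5018, 0.0015, 0.0576]
tool_rot: [0.635, 0.773, 0.011, 0.001]
ft_force: [-0.4, 1.0, -2.2]
grip_width: 0.0389
```

```bash
python3 -c "
from h import *
st()"
```

```text
t 31.4 pos [0.5018 0.0015 0.0576] jaw 101.19 zax [ 0.016  0.015 -1.   ] F [-0.4  1.  -2.2] w 0.0389 q [-0.23  0.62  1.88  0.03  0.63 -2.02]
```

>>> {"api": "carry_out", "payload": {"steps": [[[0.05,0,-0.15],0,0.7],[[0,0,-0.1],0,0.7]]}}

```text
time: 31.6
position: [0.5021, 0.0015, 0.0558]
tool_rot: [0.635, 0.773, 0.01, 0.001]
ft_force: [-2.9, 1.1, 14.4]
grip_width: 0.0391
```

>>> {"api": "carry_out", "payload": {"steps": [[[0,0,-0.1],0,0.7],[[0,0,0],0,0.7]]}}

```text
time: 31.8
position: [0.5023, 0.0014, 0.0565]
tool_rot: [0.635, 0.773, 0.011, 0.002]
ft_force: [-0.0, -0.1, -1.5]
grip_width: 0.0386
```

```bash
python3 -c "
from h import *
st()"
```

```text
t 31.8 pos [0.5023 0.0014 0.0565] jaw 101.23 zax [ 0.017  0.014 -1.   ] F [-0.  -0.1 -1.5] w 0.0386 q [-0.23  0.62  1.88  0.03  0.63 -2.02]
```

Red is down at the predicted height. Release, then go towards silver (about (0.605,-0.253) from the top view).

>>> {"api": "carry_out", "payload": {"steps": [[[0,0,0],0,0],[[0,0,0],0,0],[[0,0,0],0,0],[[0,0,0],0,0],[[0,0,1],0,0],[[0,0,3],0,0],[[0,0,4],0,0],[[0,0,4],0,0],[[0,0,1],0,0],[[0,0,0],0,0]]}}

```text
time: 32.8
position: [0.5023, 0.0013, 0.1939]
tool_rot: [0.635, 0.773, 0.011, 0.003]
ft_force: [0.2, 0.3, -0.2]
grip_width: 0.0872
```

>>> {"api": "carry_out", "payload": {"steps": [[[1,-3,0],0,0],[[1.5,-4,0],0,0],[[1.5,-4,0],0,0],[[1.5,-4,0],0,0],[[1.5,-4,0],0,0],[[1,-3,0],0,0],[[0,0,0],0,0],[[0,0,0],0,0]]}}

```text
time: 33.6
position: [0.5792, -0.2246, 0.1889]
tool_rot: [0.634, 0.773, 0.01, -0.002]
ft_force: [0.0, -0.0, -0.4]
grip_width: 0.0872
```

```bash
python3 - <<'E'
from h import *;import pickle
st()
W=cams.camera('wrist');T=cams.camera('top');pickle.dump((T,W),open('w5.pkl','wb'))
T0=pickle.load(open('ts.pkl','rb'))[0]
p=plane(T0,444.5,224.3,.008);print(p,proj(W,p))
disc(T,(15,130,60),(28,255,255),(240,250,110,80),.044)
disc(T,(0,150,60),(8,255,255),(260,250,70,70),.060)
a=cv2.resize(T['pixels'][180:340,210:370,::-1],None,fx=2,fy=2,interpolation=cv2.INTER_CUBIC)
b=cv2.resize(W['pixels'][:,:,::-1],None,fx=.7,fy=.7,interpolation=cv2.INTER_AREA)
h=max(a.shape[0],b.shape[0]);f=lambda i:cv2.copyMakeBorder(i,0,h-i.shape[0],0,0,0)
cv2.imwrite('pics/v15.png',np.hstack([f(a),f(b)]))
E
```

```text
t 33.6 pos [ 0.5792 -0.2246  0.1889] jaw 101.35 zax [ 0.01   0.019 -1.   ] F [ 0.  -0.  -0.4] w 0.0872 q [-0.56  0.55  1.47  0.02  1.12 -2.34]
[ 0.60365023 -0.26179515  0.008     ] (np.float64(270.44245738531873), np.float64(223.77323141488634))
disc 531.7 15.2 dia 41.2 mean [533.5  15.2]
disc 499.7 0.8 dia 68.8 mean [4.995e+02 3.000e-01]
```

View pics/v15.png

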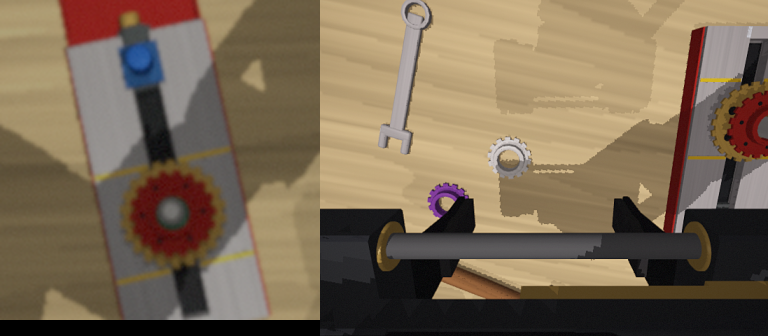

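Image: red is concentric on gold on the post. Silver is at wrist px (271,224), the purple decoy at (179,287). Fitting silver and checking finger clearance to purple.

```bash
python3 - <<'E'
from h import *;import pickle
T,W=pickle.load(open('w5.pkl','rb'))
T0=pickle.load(open('ts.pkl','rb'))[0]
for s in(30,40,50): disc(W,(0,0,60),(180,s,255),(232,185,78,80),.004)
disc(W,(135,60,40),(165,255,255),(140,240,90,80),.004)
print('purple T',plane(T0,482,181,.008))
# silver collar hole check by hand: collar top centre
print(plane(W,271.4,224.3,.008))
E
```

```text
disc 606.5 -262.1 dia 55.9 mean [ 606.3 -261.9]
disc 606.5 -262.2 dia 56.0 mean [ 606.3 -261.9]
disc 606.6 -262.1 dia 56.4 mean [ 606.5 -261.8]
disc 683.6 -332.3 dia 56.8 mean [ 682.1 -333.7]
purple T [ 0.67970341 -0.33201064  0.008     ]
[ 0.60396738 -0.26088089  0.008     ]
```

>>> {"api": "carry_out", "payload": {"steps": [[[1.2,-1.8,0],0,0],[[1.2,-1.8,-2],0,0],[[0,0,-3],0,0],[[0,0,-4],0,0],[[0,0,-3],0,0],[[0,0,0],0,0],[[0,0,0],0,0]]}}

```text
time: 34.4
position: [0.6027, -0.2493, 0.0685]
tool_rot: [0.629, 0.778, 0.011, -0.003]
ft_force: [0.0, 0.4, -0.3]
grip_width: 0.0873
```

```bash
python3 -c "
from h import *
st()"
```

```text
t 34.4 pos [ 0.6027 -0.2493  0.0685] jaw 102.09 zax [ 0.009  0.021 -1.   ] F [ 0.   0.4 -0.3] w 0.0873 q [-0.57  0.74  1.47  0.03  0.93 -2.37]
```

>>> {"api": "carry_out", "payload": {"steps": [[[0.3,-1.2,-1.5],-0.5,0],[[0,0,-2],0,0],[[0,0,-1],0,0],[[0,0,0],0,0]]}}

```text
time: 34.8
position: [0.6102, -0.2643, 0.0273]
tool_rot: [0.632, 0.775, 0.011, 0.003]
ft_force: [-0.6, 0.4, 0.2]
grip_width: 0.0872
```

```bash
python3 -c "
from h import *
st()"
```

```text
t 34.8 pos [ 0.6102 -0.2643  0.0273] jaw 101.66 zax [ 0.019  0.014 -1.   ] F [-0.6  0.4  0.2] w 0.0872 q [-0.59  0.81  1.46  0.03  0.86 -2.38]
```

>>> {"api": "carry_out", "payload": {"steps": [[[-0.35,0.2,-1],0,0],[[0,0,-1],0,0],[[0,0,-0.4],0,0],[[0,0,0],0,0.2]]}}

```text
time: 35.2
position: [0.6078, -0.2637, 0.0037]
tool_rot: [0.632, 0.775, 0.012, 0.005]
ft_force: [-0.3, -0.5, 0.6]
grip_width: 0.0838
```

```bash
python3 -c "
from h import *
st()"
```

```text
t 35.2 pos [ 0.6078 -0.2637  0.0037] jaw 101.63 zax [ 0.023  0.011 -1.   ] F [-0.3 -0.5  0.6] w 0.0838 q [-0.59  0.84  1.48  0.03  0.81 -2.38]
```

>>> {"api": "carry_out", "payload": {"steps": [[[-0.15,0.15,-0.4],0,0.2],[[0,0,0],0,0.7],[[0,0,0],0,0.7],[[0,0,0],0,0.7],[[0,0,0],0,0.7],[[0,0,0],0,0.7],[[0,0,0],0,0.7]]}}

```text
time: 35.9
position: [0.6069, -0.2622, 0.0004]
tool_rot: [0.632, 0.775, 0.012, 0.006]
ft_force: [-0.4, -0.1, -0.9]
grip_width: 0.0386
```

```bash
python3 -c "
from h import *
st()"
```

```text
t 35.9 pos [ 6.069e-01 -2.622e-01  4.000e-04] jaw 101.65 zax [ 0.024  0.01  -1.   ] F [-0.4 -0.1 -0.9] w 0.0386 q [-0.59  0.84  1.48  0.03  0.8  -2.38]
```

>>> {"api": "carry_out", "payload": {"steps": [[[0,0,1],0,0.7],[[0,0,2],0,0.7],[[0,0,3],0,0.7],[[0,0,3],0,0.7],[[0,0,2.5],0,0.7],[[0,0,0.5],0,0.7],[[-0.5,1.5,0],0,0.7],[[-1,3,0],0,0.7],[[-1.5,4,0],0,0.7],[[-1.5,4,0],0,0.7]]}}

```text
time: 36.9
position: [0.5584, -0.1357, 0.1236]
tool_rot: [0.635, 0.773, 0.011, 0.006]
ft_force: [-0.2, 0.7, -0.8]
grip_width: 0.0386
```

>>> {"api": "carry_out", "payload": {"steps": [[[-1.5,4,0],0,0.7],[[-1.5,4,0],0,0.7],[[-1,2.5,0],0,0.7],[[-0.3,1,0],0,0.7],[[0,0,0],0,0.7],[[0,0,0],0,0.7],[[0,0,0],0,0.7]]}}

```text
time: 37.6
position: [0.5004, -0.0069, 0.1167]
tool_rot: [0.633, 0.774, 0.008, -0.005]
ft_force: [0.2, -0.0, -1.1]
grip_width: 0.0387
```

```bash
python3 -c "
from h import *
st()"
```

```text
t 37.6 pos [ 0.5004 -0.0069  0.1167] jaw 101.51 zax [ 0.002  0.018 -1.   ] F [ 0.2 -0.  -1.1] w 0.0387 q [-0.25  0.51  1.84  0.03  0.79 -2.04]
```

>>> {"api": "carry_out", "payload": {"steps": [[[0.25,0.8,-0.3],0,0.7],[[0,0,0],0,0.7],[[0,0,0],0,0.7],[[0,0,0],0,0.7]]}}

```text
time: 38.0
position: [0.5059, -0.0017, 0.1132]
tool_rot: [0.634, 0.773, 0.008, -0.004]
ft_force: [-0.6, -1.4, -0.6]
grip_width: 0.0386
```

```bash
python3 -c "
from h import *
st()"
```

```text
t 38.0 pos [ 0.5059 -0.0017  0.1132] jaw 101.24 zax [ 0.005  0.017 -1.   ] F [-0.6 -1.4 -0.6] w 0.0386 q [-0.24  0.52  1.83  0.03  0.79 -2.02]
```

>>> {"api": "carry_out", "payload": {"steps": [[[-0.3,0.3,0],0,0.7],[[0,0,0],0,0.7],[[0,0,0],0,0.7]]}}

```text
time: 38.3
position: [0.5027, 0.0011, 0.1133]
tool_rot: [0.635, 0.773, 0.008, -0.003]
ft_force: [1.0, 0.2, -0.1]
grip_width: 0.0386
```

```bash
python3 -c "
from h import *
st()"
```

```text
t 38.3 pos [0.5027 0.0011 0.1133] jaw 101.19 zax [ 0.005  0.017 -1.   ] F [ 1.   0.2 -0.1] w 0.0386 q [-0.23  0.52  1.84  0.03  0.78 -2.02]
```

>>> {"api": "carry_out", "payload": {"steps": [[[0,0,-0.8],0,0.7],[[0,0,-0.6],0,0.7],[[0,0,-0.4],0,0.7]]}}

```text
time: 38.6
position: [0.5031, 0.0011, 0.0946]
tool_rot: [0.635, 0.773, 0.009, -0.003]
ft_force: [-0.8, 1.2, -0.3]
grip_width: 0.0384
```

>>> {"api": "carry_out", "payload": {"steps": [[[-0.05,0,-0.4],0,0.7],[[-0.05,0,-0.4],0,0.7]]}}

```text
time: 38.8
position: [0.5018, 0.0011, 0.0853]
tool_rot: [0.635, 0.773, 0.008, -0.003]
ft_force: [0.6, 0.3, -2.3]
grip_width: 0.0387
```

```bash
python3 -c "
from h import *
st()"
```

```text
t 38.8 pos [0.5018 0.0011 0.0853] jaw 101.21 zax [ 0.006  0.017 -1.   ] F [ 0.6  0.3 -2.3] w 0.0387 q [-0.23  0.57  1.86  0.03  0.71 -2.02]
```

>>> {"api": "carry_out", "payload": {"steps": [[[0.1,0,-0.5],0,0.7],[[0,0,-0.3],0,0.7]]}}

```text
time: 39.0
position: [0.5027, 0.0011, 0.0763]
tool_rot: [0.635, 0.773, 0.008, -0.003]
ft_force: [-0.4, 0.4, -1.4]
grip_width: 0.0386
```

>>> {"api": "carry_out", "payload": {"steps": [[[0,0,-0.2],0,0.7],[[0,0,-0.1],0,0.7]]}}

```text
time: 39.2
position: [0.5025, 0.0012, 0.0726]
tool_rot: [0.635, 0.773, 0.008, -0.004]
ft_force: [0.1, 0.9, -0.8]
grip_width: 0.0384
```

```bash
python3 -c "
from h import *
st()"
```

```text
t 39.2 pos [0.5025 0.0012 0.0726] jaw 101.21 zax [ 0.005  0.017 -1.   ] F [ 0.1  0.9 -0.8] w 0.0384 q [-0.23  0.59  1.86  0.03  0.68 -2.02]
```

One more nudge, then release and rise well clear.

>>> {"api": "carry_out", "payload": {"steps": [[[0,0,-0.1],0,0.7],[[0,0,0],0,0],[[0,0,0],0,0],[[0,0,0],0,0],[[0,0,0],0,0],[[0,0,1],0,0],[[0,0,3],0,0],[[0,0,4],0,0],[[0,0,3],0,0],[[0,0,0],0,0]]}}

```text
time: 40.2
position: [0.5023, 0.0011, 0.1881]
tool_rot: [0.635, 0.773, 0.008, -0.004]
ft_force: [0.8, -0.3, 0.3]
grip_width: 0.0867
```

>>> {"api": "carry_out", "payload": {"steps": [[[0,3,0],0,0],[[0,4,0],0,0],[[0,4,0],0,0],[[0,4,0],0,0],[[0,4,0],0,0],[[0,3,0],0,0],[[0,0,0],0,0],[[0,0,0],0,0],[[0,0,0],0,0],[[0,0,0],0,0]]}}

```text
time: 41.2
position: [0.4993, 0.2257, 0.1862]
tool_rot: [0.637, 0.771, 0.006, -0.003]
ft_force: [-0.7, -0.3, -0.7]
grip_width: 0.087
```

```bash
python3 - <<'E'
from h import *
st()
S=cams.camera('scene');T=cams.camera('top')
for z,l,h in((.060,(0,150,60),(8,255,255)),): disc(T,l,h,(260,250,70,70),z)
disc(T,(0,0,60),(180,40,255),(280,265,40,40),.076)
a=cv2.resize(T['pixels'][170:330,230:350,::-1],None,fx=3,fy=3,interpolation=cv2.INTER_CUBIC)
b=cv2.resize(S['pixels'][195:320,265:405,::-1],None,fx=3,fy=3,interpolation=cv2.INTER_CUBIC)
h=max(a.shape[0],b.shape[0]);f=lambda i:cv2.copyMakeBorder(i,0,h-i.shape[0],0,0,0)
cv2.imwrite('pics/v16.png',np.hstack([f(a),f(b)]))
E
```

```text
t 41.2 pos [0.4993 0.2257 0.1862] jaw 100.92 zax [ 0.003  0.014 -1.   ] F [-0.7 -0.3 -0.7] w 0.087 q [ 0.21  0.46  1.66  0.02  1.01 -1.56]
disc 471.9 14.8 dia 7.0 mean [471.9  14.8]
disc 500.0 0.4 dia 54.4 mean [500.    0.7]
```

The viewer limit is reached. The numeric fit puts silver at (500.0, 0.5) mm in the top view, against red at (499.7, 0.8) and gold at (500.6, 1.0), so the stack is concentric. Handing in.

```bash
python3 -c "
from h import *
print(robot.hand_in());st()"
```

```text
the job is handed in; nothing more can be done
None
the job is handed in; nothing more can be done
```

The job is handed in, at about 41 s of the 120 s. As far as my checks could tell, every step was met.

- **Scraper and scrap:** I pushed the scraper to its stop (joint about 0.19 m). Both cameras showed the brass slug dropped onto the tray, about 144 mm along the plate.
- **Arbor:** it seated at the predicted height, with contact felt. The pictures show it between the yellow lines, about 1 mm from the mark.
- **Sprockets:** gold and red met resistance at the heights expected and were released. Silver was released within 1 mm of its expected height, but I felt no clear contact under it. The disc centres in the top view agree to about 1 mm: gold (500.6, 1.0), red (499.7, 0.8), silver (500.0, 0.5).

What failed or disagreed:

- **Tip height:** fingertips stand about 30 mm higher than the reported TCP height and `tip_extent` imply. My first grip on the knob therefore missed above its top and dragged the scraper about 7 mm forward. I recalibrated by touching the plate (24 N).
- **Cameras:** scene-camera heights read about 5 mm low. The top and wrist cameras differed by 2–4 mm in x.
- **Tool tilt:** the tool drifted up to 0.04 rad off vertical during descents.
- **Last checks:** I could not view the final picture because of the 16-picture limit, so silver rests on the numeric fit (54.4 mm measured against 56 mm). A final colour fit for red found only a 7 mm speck, since silver hides most of it. The slug was not re-measured after the push.

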